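Clear the analyser's loading bed and load the reagent racks

ROBOT

A 6-joint arm with a two-finger parallel gripper is mounted at the origin on the work surface. World frame = base frame: x ahead of the robot, y to its left, z up, the work surface at z = 0. Lengths are in m, angles in rad, forces in N, time in s.
With the tool pointing down it reaches from about 0.275 to 0.75 m from the base axis. Payload 10.2 kg.
Tool frame: the origin (TCP) lies between the finger pads, 19 mm behind the fingertips; this is the grasp point; z points along the fingers, y is the direction in which the jaws open and shut (so a half turn about z gives the same grasp; the last joint's range is limited). The gripper opens to 88 mm and grips with 3 to 60 N. Pads are 18 mm wide; open, the fingers measure 123 mm over their backs; the gripper's body (75 mm by 187 mm) begins 45 mm behind the grasp point.
Start: joints at [0.886, 0.313, 1.498, -0, 1.331, -0.223], TCP at [0.234, 0.47, 0.257] pointing down, gripper open.
Joint ranges: [-2.94, 2.94], [-0.97, 2.17], [0.19, 2.56], [-1.23, 4.37], [0.02, 3.11], [-2.88, 2.88]. Speed limits (rad/s): [2.39, 2.39, 3.01, 3.14, 3.14, 3.14].

INTERFACE

Orientations are given as a rotation vector (axis times angle).
In Python, from workcell import manip gives the robot as it stands.
- The arm moves only by the tool arm_command, never from a script. Its argument "targets" is one flat list of numbers, 7 for each row, row after row: the opening, from 0 (shut) to 1 (fully open), then the shift along the tool's x, y, z in m, then the turn, a rotation vector about the tool's x, y, z in rad. A call has exactly 10 rows; each row shifts and turns the commanded pose from where the row before left it, along the tool's axes as they then stand; what a row does not reach is not made up. A row lasts 1/12 s, in which the tool goes at most 41.7 mm and 7.16 degrees, less where a joint would pass 70% of its speed; a pose out of reach is approached as far as the arm can. A call is refused whole if a number of a shift passes 0.0417 or a number of a turn 0.125, either way. A call with a gripper value outside its range is refused whole. The fingers move at their own pace and stop on an object; "newtons" is the grip in N (left out, the last holds). Time passes only in rows, so rows that do not move let the fingers close, or fill a call up. It gives the time, the measured TCP pose, the force and the opening at its end, in the units of the state.
- manip.get_state(): the state, without advancing time (a new reading comes with each control period).
- manip.get_image(name): name is "scene" or "side" or "wrist"; returns a dict with "frame" (420x560x3 uint8, red, green, blue), "z_map" (420x560 float32, m along the optical axis (not along the pixel's ray), 0 where there is no reading), "fovy" (degrees; the focal length in pixels is half the picture's height over the tangent of half this angle, whatever the lens; pixels are square), "cx", "cy" (the principal point, pixels), "position" and "rotation" of the camera in the world. Camera axes: x right, y down, z forward; pixel columns grow to the right and rows downward; lengths in m; the calibration is good to about 2 mm. A picture is of the moment at which its call begins.
- manip.close_job(): hands the job in, once; it reports no verdict.
Trained networks look in a picture, given as the dict that the camera call returned (one of the last four; its "shot" number tells which), for a name from the list of things; names that differ only in an ending like _2 or _b are one class to them, and where a whole thing is asked for, a point or a joint stands for the part that bears it (a point fixed in the world has none). Each returns a list of dicts, best first, with "score" (0 to 1); they miss things now and then, are a little off and sometimes report something else, mostly with a low value. They report only what shows in the picture. A call takes as long as a camera call.
- manip.masks_of(picture, name): "pixels" (420x560 bool, what is visible of it) and "box" ([left, top, right, bottom] in pixels, round what is visible of it).
The state is a dict: "time": time; "qpos": joint angles; "joint_velocities": joint speeds; "effort": joint torques, N m; "ee_pos": TCP position; "ee_rot": TCP orientation; "ft_force": force on the tool from outside, world axes, zero at the start; "ft_torque": the same for the moment, N m; "gripper_width": finger opening in m.
Only numpy, scipy, OpenCV 4.12 (cv2) and the standard library are available. Lean on these libraries where they do the work, as an engineer would, in place of code of your own. Each camera call takes 0.05 s, during which the arm holds its last target. There are 200 camera calls.

TASK

Set the analyser's mode lever over to service, then sweep every piece of broken plastic off the loading bed into the scrap tray with the brush, not touching the pieces with the gripper and leaving the reagent racks waiting until the bed is clear. Put the brush back upright in its holder and slide each rack, without lifting it, along its half of the lane squarely onto its dark mark. Last, set the lever fully back to run, then press the load key fully and let go, leaving the other things as they are.

Things in the scene. Friction and masses are not known exactly. Their poses are not given: they have to be found in the camera images.
- bed: Fixed steel-topped bed, 230 mm wide (x, away from the robot), 300 mm long (y), top 80 mm above the table. Rails 10 mm thick, 20 mm high along both long sides leave a lane 210 mm wide, open at both ends (local y +-150 mm). A console of equal height adjoins its far side (local x 115 to 185 mm) with lever, key and a vial. Origin on the table under the lane's middle; turned up to 0.1 rad.
- mark0 (a point): Middle of the nearer loading mark: a dark rectangle 92 mm (across the lane) by 74 mm (along it) on the bed's top, halfway along the lane, 52.5 mm to the robot's side of the lane's middle line; axes as the bed's, z up.
- mark1 (a point): Middle of the farther loading mark: the same 52.5 mm beyond the lane's middle line, 105 mm from the nearer mark.
- apron: Fixed white apron that prolongs the lane at one end of the bed (either end): 230 mm wide, 150 mm long, top 81 mm above the table (1 mm above the bed), same 20 mm rails along its sides, none at its outer end. Origin on the table under its centre, 226 mm from the bed's along the bed's y; axes as the bed's.
- tray: Fixed open grey scrap tray against the other end of the bed: 240 x 150 mm outside, walls 4 mm thick, rim 65 mm above the table (15 mm below the bed's top). Origin on the table under its centre, 226 mm from the bed's along the bed's y; axes as the bed's.
- rack0: Loose reagent rack on the apron, in the half of the lane nearer the robot; belongs on the nearer mark. Grey carrier 88 mm (x, across the lane) by 70 mm (y, along it), 34 mm high; on it a white bottle block 76 x 54 mm up to 54 mm and two black caps up to 64 mm. 0.35 kg. Origin at the centre of its underside. Slides down the 1 mm step onto the bed. May be absent.
- rack1: Loose reagent rack just like the nearer one, beside it on the apron in the half of the lane farther from the robot; belongs on the farther mark. May be absent (one of the two is always there).
- brush: Loose rigid brush, bristles down in its holder: bristles 40 (x) x 150 (y) x 40 mm high, wooden back 46 x 152 mm from 40 to 58 mm, upright wooden grip 24 mm wide (x), 95 mm long (y) from 58 to 103 mm above the bristle tips. 0.25 kg. Origin at the centre of the bristles' underside. Grip it across the 24 mm, e.g. with the TCP 85 mm above the bristle tips.
- holder: Fixed white brush holder on the table, left or right of the deck: plate 70 (x) x 182 (y) mm, 12 mm thick, with a 4 mm wide lip up to 18 mm (clear space 62 x 174 mm). The brush stands inside the lip on the 12 mm floor, its y along the holder's y, either way round. Origin on the table under its centre.
- load_key (a joint): Load key, a round spring push button: 0 released, grows to 0.006 m fully pressed (about 4 N); it counts as pressed beyond 0.004 m.
- mode (a joint): Mode lever on the console: 0 = run, leaning 0.5 rad towards the bed's -y, away from the key; 1.0 rad = service, leaning 0.5 rad towards the bed's +y, towards the key. A push of about 1 N at the tip moves it; it stays where it is left.
- mode_tip (a point): Centre of the black ball (26 mm across) at the end of the mode lever. The lever is 70 mm long from its pivot to here; the pivot is 22 mm above the console, at local (150, -90) mm of the bed, on a block 25 mm high.
- load_key_top (a point): Middle of the top face of the load key (white, 34 mm across, in a grey housing), on the console 150 mm beyond the middle of the lane.
- scrap0: Loose piece of broken black plastic on the bed: straight ribbed length, 60 x 22 x 24 mm (26 mm over the ribs), 35 g. Origin in the middle of it, 12 mm above the bed as it lies at first. May be absent.
- scrap1: Loose piece of broken white plastic on the bed: L-shaped corner, legs 20 mm thick, 52 x 46 x 26 mm, 35 g. Origin in the middle of it, 13 mm above the bed as it lies at first. May be absent.
- scrap2: Loose piece of broken black plastic on the bed: stepped lump, 44 x 34 x 29 mm, 35 g. Origin in the middle of it, 14 mm above the bed as it lies at first. May be absent.
- scrap3: Loose piece of broken white plastic on the bed: straight ribbed length, 60 x 22 x 24 mm (26 mm over the ribs), 35 g. Origin in the middle of it, 12 mm above the bed as it lies at first. May be absent.
- scrap4: Loose piece of broken black plastic on the bed: L-shaped corner, legs 20 mm thick, 52 x 46 x 26 mm, 35 g. Origin in the middle of it, 13 mm above the bed as it lies at first. May be absent.
- scrap5: Loose piece of broken white plastic on the bed: stepped lump, 44 x 34 x 29 mm, 35 g. Origin in the middle of it, 14 mm above the bed as it lies at first. May be absent.
- vial: Bystander: small amber vial, 32 mm across, 45 mm high, on the bed's console beside the key. Origin at its underside.
- wash: Bystander: white wash bottle, 64 mm across, 150 mm high, beyond the bed. Origin at its underside.
- diluent: Bystander: brown diluent jar, 72 mm across, 120 mm high, beyond the bed. Origin at its underside.
- beaker: Bystander: clear open beaker, 70 mm across, 80 mm high, on the table at the left. Origin at its underside.
- scanner: Bystander: black hand scanner, about 150 mm long, 26 mm high, lying on the table at the right. Origin at its underside.

How it is judged:
On the way, in this order (a step that is already met when the one before it is completed fails the run):
1. the lever is at service (value of joint mode above 0.8 rad), for 0.2 s.
2. all scrap is in the tray, the lever at service (x of scrap0 in the frame of tray between -0.12 and 0.12 m and y of scrap0 in the frame of tray between -0.077 and 0.077 m and height (world z) of each of scrap0, scrap1, scrap2, scrap3, scrap4, scrap5 below 0.068 m and x of scrap1 in the frame of tray between -0.12 and 0.12 m and y of scrap1 in the frame of tray between -0.077 and 0.077 m and x of scrap2 in the frame of tray between -0.12 and 0.12 m and y of scrap2 in the frame of tray between -0.077 and 0.077 m and x of scrap3 in the frame of tray between -0.12 and 0.12 m and y of scrap3 in the frame of tray between -0.077 and 0.077 m and x of scrap4 in the frame of tray between -0.12 and 0.12 m and y of scrap4 in the frame of tray between -0.077 and 0.077 m and x of scrap5 in the frame of tray between -0.12 and 0.12 m and y of scrap5 in the frame of tray between -0.077 and 0.077 m and value of joint mode above 0.8 rad), for 0.2 s.
3. every rack stands squarely on its mark and the brush is back in its holder, released, the lever at service (y of rack0 in the frame of mark0 between -0.012 and 0.012 m and x of rack0 in the frame of mark0 between -0.02 and 0.02 m and angle between the y axis of each of rack0, rack1 and the y axis of bed, either way round below 0.12 rad and z of rack0 in the frame of mark0 below 0.006 m and linear speed of each of rack0, rack1 below 0.02 m/s and y of rack1 in the frame of mark1 between -0.012 and 0.012 m and x of rack1 in the frame of mark1 between -0.02 and 0.02 m and z of rack1 in the frame of mark1 below 0.006 m and horizontal distance between brush and holder below 0.02 m and z of brush in the frame of holder below 0.0165 m and angle between brush's own z axis and vertical below 0.1 rad and contact force between the fingers and brush below 0.3 N and value of joint mode above 0.8 rad), for 0.2 s.
4. the lever is back at run (value of joint mode below 0.2 rad), for 0.1 s.
5. the load key is pressed fully, everything in place (value of joint load_key above 0.004 m and y of rack0 in the frame of mark0 between -0.012 and 0.012 m and x of rack0 in the frame of mark0 between -0.02 and 0.02 m and angle between the y axis of each of rack0, rack1 and the y axis of bed, either way round below 0.12 rad and z of rack0 in the frame of mark0 below 0.006 m and linear speed of each of rack0, rack1 below 0.02 m/s and y of rack1 in the frame of mark1 between -0.012 and 0.012 m and x of rack1 in the frame of mark1 between -0.02 and 0.02 m and z of rack1 in the frame of mark1 below 0.006 m and horizontal distance between brush and holder below 0.02 m and z of brush in the frame of holder below 0.0165 m and angle between brush's own z axis and vertical below 0.1 rad and contact force between the fingers and brush below 0.3 N and value of joint mode below 0.2 rad), for 0.05 s.
At the end, for the whole second after the job is handed in: All scrap lies in the tray below its rim; the brush stands upright within its holder's lip, released; each rack rests within 12 mm of its mark along the lane, 20 mm across it, 0.12 rad of square; lever within 0.2 rad of run; key pressed and released (x of scrap0 in the frame of tray between -0.12 and 0.12 m and y of scrap0 in the frame of tray between -0.077 and 0.077 m and height (world z) of each of scrap0, scrap1, scrap2, scrap3, scrap4, scrap5 below 0.068 m and x of scrap1 in the frame of tray between -0.12 and 0.12 m and y of scrap1 in the frame of tray between -0.077 and 0.077 m and x of scrap2 in the frame of tray between -0.12 and 0.12 m and y of scrap2 in the frame of tray between -0.077 and 0.077 m and x of scrap3 in the frame of tray between -0.12 and 0.12 m and y of scrap3 in the frame of tray between -0.077 and 0.077 m and x of scrap4 in the frame of tray between -0.12 and 0.12 m and y of scrap4 in the frame of tray between -0.077 and 0.077 m and x of scrap5 in the frame of tray between -0.12 and 0.12 m and y of scrap5 in the frame of tray between -0.077 and 0.077 m and y of rack0 in the frame of mark0 between -0.012 and 0.012 m and x of rack0 in the frame of mark0 between -0.02 and 0.02 m and angle between the y axis of each of rack0, rack1 and the y axis of bed, either way round below 0.12 rad and z of rack0 in the frame of mark0 below 0.006 m and linear speed of each of rack0, rack1, brush below 0.02 m/s and y of rack1 in the frame of mark1 between -0.012 and 0.012 m and x of rack1 in the frame of mark1 between -0.02 and 0.02 m and z of rack1 in the frame of mark1 below 0.006 m and horizontal distance between brush and holder below 0.02 m and z of brush in the frame of holder below 0.0165 m and angle between brush's own z axis and vertical below 0.1 rad and contact force between the fingers and brush below 0.3 N and value of joint mode below 0.2 rad and value of joint load_key below 0.002 m); the robot touches nothing.
It fails at once if the gripper's fingers touch a piece of scrap (contact force between the fingers and scrap0 above 1 N or contact force between the fingers and scrap1 above 1 N or contact force between the fingers and scrap2 above 1 N or contact force between the fingers and scrap3 above 1 N or contact force between the fingers and scrap4 above 1 N or contact force between the fingers and scrap5 above 1 N).
It fails at once if a rack is shifted more than 25 mm while scrap is still on the bed (distance of any of rack0, rack1 from where it was at the start of the episode above 0.025 m and height (world z) of any of scrap0, scrap1, scrap2, scrap3, scrap4, scrap5 above 0.085 m).
It fails at once if a rack is lifted more than 20 mm off the bed or tipped (z of any of rack0, rack1 in the frame of mark0 above 0.021 m or angle between any of rack0, rack1's own z axis and vertical above 0.35 rad).
It fails at once if a bystander is shifted more than 30 mm or knocked over (distance of any of vial, wash, diluent, beaker, scanner from where it was at the start of the episode above 0.03 m or angle between any of vial, wash, diluent, beaker, scanner's own z axis and vertical above 0.5 rad).
Of rack0, rack1 only 1 to 2 are there at a start; the rules pass over those that are not, and their reading is None.
Of scrap0, scrap1, scrap2, scrap3, scrap4, scrap5 only 4 to 6 are there at a start; the rules pass over those that are not, and their reading is None.
At some moment in a run one of scrap0, scrap1, scrap2, scrap3, scrap4, scrap5 may be knocked a few centimetres aside while the robot is not near it.
It also fails if it takes over 200 s, if anything falls off the work surface, if the arm or the gripper's body presses on something with over 40 N, if the wrist force passes 120 N, or if a joint passes its speed limit or range.

## Working session

There is one attempt and no reset: what is moved stays moved. The work goes in short steps, Python scripts to look and compute and a tool call to move; the robot and the scene stay as the last step left them, time stands still between calls to the robot, and variables do not carry over. Pictures are saved under pics/ and viewed, about 12 in all and at most 16, crops included, and the job is handed in when it is done.

Besides the shell and the picture viewer there is one more tool, called after "Call:" in YAML: its name, and indented under it one key for each argument. arm_command: Moves the arm, as the interface text tells. Its arguments: {"type":"object","properties":{"targets":{"type":"array","items":{"type":"number"}},"newtons":{"type":"number"}},"required":["targets"]}

```bash
mkdir -p pics; ls; cat > h.py <<'E'
import numpy as np, cv2
from scipy.spatial.transform import Rotation as R
from workcell import manip
def K(p):
    f=210/np.tan(np.radians(p['fovy'])/2); return f,p['cx'],p['cy']
def cloud(p):
    f,cx,cy=K(p); z=p['z_map']; v,u=np.mgrid[0:420,0:560]
    c=np.stack([(u-cx)/f*z,(v-cy)/f*z,z],-1)
    w=c@np.array(p['rotation']).T+np.array(p['position']); w[z==0]=np.nan
    return w
def save(p,n): cv2.imwrite(f'pics/{n}.png',p['frame'][:,:,::-1])
def find(p,name,w=None):
    w=cloud(p) if w is None else w; out=[]
    for m in manip.masks_of(p,name):
        q=w[m['pixels']]; q=q[~np.isnan(q[:,0])]
        if len(q): out.append((round(m['score'],2),len(q),q.mean(0).round(3),np.percentile(q,5,0).round(3),np.percentile(q,95,0).round(3),m['box']))
    return out
E
python3 - <<'E'
from h import *
s=manip.get_state(); print(s['ee_pos'],s['ee_rot'],s['time'])
p=manip.get_image('scene'); q=manip.get_image('side')
print(p['position'],q['position'],p['rotation'],q['rotation'],p['fovy'],q['fovy'])
cv2.imwrite('pics/a.png',np.vstack([p['frame'],q['frame']])[:,:,::-1]); 
for c in (p,q):
  w=cloud(c)
  for n in ['bed','apron','tray','rack0','rack1','brush','holder','load_key','mode','mode_tip','scrap0','scrap1','scrap2','scrap3','scrap4','scrap5','vial','wash','diluent','beaker','scanner']:
    for o in find(c,n,w)[:3]: print(n,*o)
E
```

```text
pics
[0.23382471 0.46981536 0.25686784] [-7.18892864e-01 -3.05768595e+00  1.79677883e-03] 0.0
[1.44654691 0.30523921 1.02940272] [0.32107152 0.86304901 0.79028579] [-1.43763762 -2.07326245  0.87205456] [-0.28917959  2.70412722 -1.32592316] 42.48337649189684 51.36792419795041Traceback (most recent call last):
  File "<stdin>", line 7, in <module>
  File "h.py", line 9, in cloud
    w=c@np.array(p['rotation']).T+np.array(p['position']); w[z==0]=np.nan
      ~~~~~~~~~~~~~~~~~~~~~~~~~~~^~~~~~~~~~~~~~~~~~~~~~~~
ValueError: operands could not be broadcast together with shapes (420,560) (3,)
```

Rotation is a rotation vector; fix.

```bash
sed -i "s/np.array(p\['rotation'\]).T/R.from_rotvec(p['rotation']).as_matrix().T/" h.py
python3 - <<'E'
from h import *
p=manip.get_image('scene'); q=manip.get_image('side')
cv2.imwrite('pics/a.png',cv2.resize(np.vstack([p['frame'],q['frame']])[:,:,::-1],(560,840))[:, :]) 
save(p,'a1');save(q,'a2')
for c in (p,q):
  w=cloud(c); print('-----')
  for n in ['bed','apron','tray','rack0','brush','holder','load_key','mode','scrap0','scrap1','scrap2','scrap3','scrap4','scrap5','vial','wash','diluent','beaker','scanner']:
    for o in find(c,n,w)[:3]: print(n,*o)
E
```

```text
-----
bed 0.93 12080 [0.603 0.024 0.078] [ 0.432 -0.113  0.028] [0.723 0.16  0.103] [209.3, 175.9, 373.1, 317.5]
apron 0.63 3401 [ 0.53  -0.201  0.074] [ 0.405 -0.273  0.018] [ 0.631 -0.13   0.1  ] [171.7, 165.7, 267.8, 256.5]
tray 0.61 6143 [0.552 0.247 0.02 ] [0.438 0.175 0.001] [0.68  0.319 0.064] [334.2, 222.1, 427.5, 328.5]
rack0 0.74 1153 [ 0.581 -0.188  0.12 ] [ 0.536 -0.224  0.089] [ 0.612 -0.161  0.145] [190.8, 190.1, 232.4, 227.6]
rack0 0.5 324 [ 0.465 -0.003  0.099] [ 0.444 -0.027  0.083] [0.487 0.024 0.108] [285.6, 191.7, 311.3, 210.2]
brush 0.91 1298 [0.527 0.433 0.073] [0.445 0.413 0.015] [0.573 0.458 0.115] [447.7, 236.9, 481.7, 305.7]
holder 0.9 767 [0.524 0.435 0.016] [0.422 0.399 0.007] [0.593 0.475 0.022] [438.8, 252.2, 488.2, 314.9]
load_key 0.6 137 [0.689 0.012 0.1  ] [ 0.674 -0.001  0.094] [0.7   0.024 0.104] [263.8, 259.4, 278.8, 270.2]
mode 0.74 1294 [0.525 0.434 0.074] [0.441 0.413 0.016] [0.573 0.457 0.115] [448.3, 236.6, 480.7, 304.5]
mode 0.66 163 [ 0.675 -0.104  0.152] [ 0.668 -0.118  0.118] [ 0.683 -0.088  0.175] [220.4, 221.9, 234.3, 244.5]
scrap0 0.81 
[... 6453 characters left out ...]
.551 0.007 0.106] [269.6, 209.7, 293.7, 222.4]
wash 0.57 1191 [0.784 0.153 0.079] [0.764 0.129 0.013] [0.81  0.168 0.149] [151.5, 218.5, 182.2, 274.3]
diluent 0.83 977 [ 0.774 -0.087  0.074] [ 0.749 -0.118  0.012] [ 0.804 -0.071  0.121] [190.2, 171.1, 219.7, 217.1]
beaker 0.9 1392 [0.666 0.393 0.051] [0.635 0.362 0.013] [0.695 0.423 0.08 ] [153.2, 323.0, 187.5, 368.5]
beaker 0.61 3149 [0.49  0.446 0.072] [0.425 0.427 0.022] [0.56  0.46  0.115] [203.5, 350.1, 288.4, 413.4]
scanner 0.6 276 [ 0.283 -0.365  0.023] [ 0.269 -0.434  0.011] [ 0.297 -0.298  0.029] [376.4, 162.2, 388.1, 194.4]
scanner 0.56 8489 [0.557 0.053 0.081] [ 0.418 -0.107  0.045] [0.702 0.17  0.103] [187.8, 166.5, 334.7, 292.1]
```

View pics/a1.png

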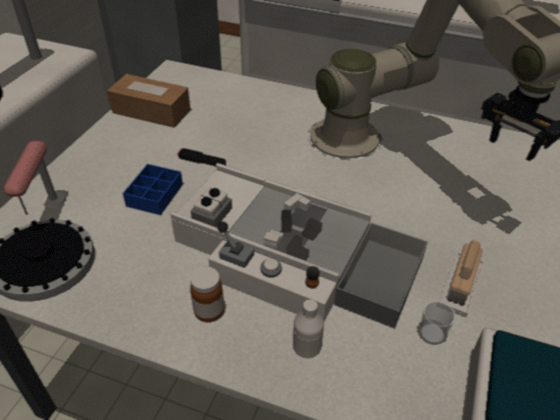

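View pics/a2.png

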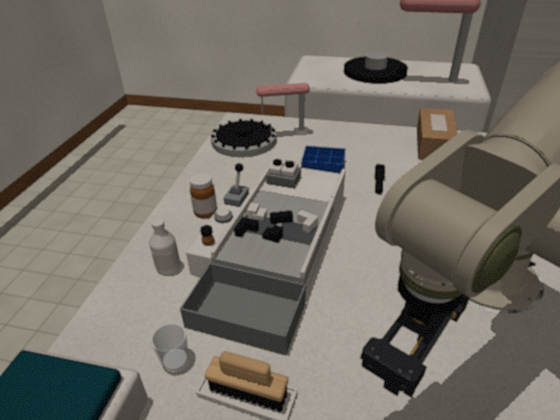

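```bash
cat > fit.py <<'E'
from h import *
from scipy.optimize import least_squares, minimize
def pts(cams):
    W=[];C=[]
    for c in cams:
        p=manip.get_image(c); w=cloud(p).reshape(-1,3); W.append(w); C.append(p['frame'].reshape(-1,3))
    return W,C
def ortho(W,C,n,x0=.36,x1=.76,y0=-.32,y1=.5,r=.0015,view=True):
    H=int((x1-x0)/r);B=int((y1-y0)/r); im=np.zeros((H,B,3),np.uint8); zb=np.full((H,B),-1.)
    w=np.vstack(W); c=np.vstack(C); k=~np.isnan(w[:,0])&(w[:,2]<.2); w=w[k];c=c[k]
    o=np.argsort(w[:,2]); w=w[o]; c=c[o]
    i=((x1-w[:,0])/r).astype(int); j=((y1-w[:,1])/r).astype(int)
    k=(i>=0)&(i<H)&(j>=0)&(j<B)
    for a in (0,1):
        for b in (0,1):
            ii=np.clip(i[k]+a,0,H-1);jj=np.clip(j[k]+b,0,B-1)
            im[ii,jj]=c[k]
    cv2.imwrite(f'pics/{n}.png',im[:,:,::-1])
def local(w,bed):
    x,y,t=bed; d=w[:,:2]-[x,y]; c,s=np.cos(t),np.sin(t)
    return np.c_[d[:,0]*c+d[:,1]*s,-d[:,0]*s+d[:,1]*c,w[:,2]]
E
python3 - <<'E'
from fit import *
W,C=pts(['scene','side'])
np.savez('c0.npz',W0=W[0],W1=W[1],C0=C[0],C1=C[1])
ortho(W,C,'top')
for S in ([0],[1],[0,1]):
    w=np.vstack([W[i] for i in S]); w=w[~np.isnan(w[:,0])]
    k=(w[:,2]>.0965)&(w[:,2]<.1035)&(w[:,1]>-.32)&(w[:,1]<.2)&(w[:,0]>.38)&(w[:,0]<.72); r=w[k]
    t=w[(w[:,2]>.0775)&(w[:,2]<.083)&(abs(w[:,1])<.35)&(w[:,0]>.36)&(w[:,0]<.8)]
    best=None
    for th in np.linspace(-.1,.1,41):
      for x in np.arange(.50,.60,.002):
        l=local(r,(x,0,th)); d=np.minimum(abs(abs(l[:,0])-.11),.012); c=(d**2).sum()
        if best is None or c<best[0]: best=(c,x,th)
    f=lambda v:np.minimum(abs(abs(local(r,(v[0],0,v[1]))[:,0])-.11),.012)
    m=minimize(lambda v:(f(v)**2).sum()*1e4,best[1:],method='Nelder-Mead',options=dict(xatol=1e-5,fatol=1e-6,initial_simplex=[best[1:],(best[1]+.003,best[2]),(best[1],best[2]+.005)])).x
    l=local(r,(m[0],0,m[1])); 
    lane=local(t,(m[0],0,m[1])); a=lane[abs(lane[:,0])<.1]
    con=lane[(lane[:,0]>.12)&(lane[:,0]<.18)]
    print(S,best,m,len(r),'top z',np.median(a[:,2]),'y range lane',np.percentile(a[:,1],[.2,1,99,99.8]),'console',np.percentile(con[:,1],[.3,1,99,99.7]),'rail',np.percentile(l[abs(abs(l[:,0])-.11)<.008][:,1],[.3,1,99,99.7]))
E
```

```text
[0] (np.float64(0.12452743853508613), np.float64(0.534), np.float64(-0.1)) [ 0.53389658 -0.09944305] 1834 top z 0.08001081848726732 y range lane [-0.27657607 -0.272687    0.17193443  0.17380583] console [-0.12406486 -0.12291728  0.17208486  0.17377998] rail [-0.27371066 -0.27041478  0.17009955  0.17294466]
[1] (np.float64(0.08545631826753304), np.float64(0.528), np.float64(-0.1)) [ 0.52844161 -0.0991222 ] 1361 top z 0.08060166545170233 y range lane [-0.27733799 -0.271222    0.17135916  0.17281325] console [-0.12161272 -0.10237759  0.17146971  0.1721549 ] rail [-0.27488086 -0.26673054  0.17112424  0.17280204]
[0, 1] (np.float64(0.223689295903058), np.float64(0.532), np.float64(-0.1)) [ 0.53144713 -0.09730128] 3195 top z 0.0803467486840111 y range lane [-0.27701999 -0.27206308  0.17140765  0.17363175] console [-0.12399067 -0.12194235  0.17136573  0.17311223] rail [-0.27472849 -0.26978052  0.17064954  0.17284295]
```

View pics/top.png

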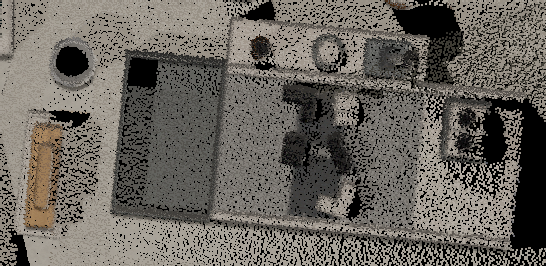

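Call:
arm_command:
  targets: [0, 0, 0, 0, 0, 0, -0.1207, 0, 0, 0, 0, 0, 0, -0.1207, 0, 0, 0, 0, 0, 0, -0.1207, 0, -0.0224, -0.0268, 0, 0, 0, 0, 0, -0.0224, -0.0268, 0, 0, 0, 0, 0, -0.0224, -0.0268, 0, 0, 0, 0, 0, -0.0224, -0.0268, 0, 0, 0, 0, 0, -0.0224, -0.0268, 0, 0, 0, 0, 0, -0.0224, -0.0268, 0, 0, 0, 0, 0, -0.0224, -0.0268, 0, 0, 0, 0]
  newtons: 40

```text
time: 3.03
ee_pos: [0.3719, 0.2662, 0.2576]
ee_rot: [0.156, 3.137, 0.0]
ft_force: [1.3, 1.3, -0.4]
gripper_width: 0.0233
```

```bash
cat >> fit.py <<'E'
BED=(.533,.0235,-.0992)
def where():
    s=manip.get_state(); l=local(np.array([s['ee_pos']]),BED)[0]; m=R.from_rotvec(s['ee_rot']).as_matrix()
    yaw=np.arctan2(m[1,1],m[0,1])-np.pi/2-BED[2]
    print('t %.2f'%s['time'],'local',l.round(4),'yaw %.4f'%yaw,'zaxis',m[:,2].round(4),'F',np.round(s['ft_force'],1),'w %.4f'%s['gripper_width'],'q',np.round(s['qpos'],2)); return l
E
python3 -c "
from fit import *
where()
d=np.load('c0.npz')
for i in '01':
    w=d['W'+i]; w=w[~np.isnan(w[:,0])]; l=local(w,BED)
    k=(abs(l[:,0]-.15)<.04)&(l[:,1]<-.09)&(l[:,1]>-.16)&(l[:,2]>.15); print('ball',l[k].mean(0),l[k].min(0),l[k].max(0))
    k=(abs(l[:,0]-.15)<.03)&(abs(l[:,1])<.03)&(l[:,2]>.1); print('key',l[k].mean(0),l[k].min(0),l[k].max(0))
    k=(abs(w[:,0]-.5)<.12)&(abs(w[:,1]-.44)<.06); b=w[k]
    for lo,hi,nm in((.105,.13,'grip'),(.064,.072,'back'),(.0165,.0195,'lip')):
        q=b[(b[:,2]>lo)&(b[:,2]<hi)][:,:2].astype(np.float32); r=cv2.minAreaRect(q*1000); print(nm,len(q),r, np.median(b[(b[:,2]>lo)&(b[:,2]<hi)][:,2]))
    k=(l[:,2]>.114)&(l[:,1]<-.15)&(l[:,1]>-.28)&(abs(l[:,0])<.11); print('rack',l[k].min(0),l[k].max(0), np.percentile(l[k],[2,98],axis=0)); 
    k=(l[:,2]>.088)&(abs(l[:,1])<.15)&(abs(l[:,0])<.1);print('scrap ext',np.percentile(l[k],[1,99],axis=0))
"
```

```text
t 3.03 local [-0.1843  0.2256  0.2576] yaw -0.0004 zaxis [ 4.e-04  2.e-04 -1.e+00] F [ 1.3  1.3 -0.4] w 0.0233 q [ 0.36  0.16  1.69  0.    1.29 -1.11]
ball [ 0.15596057 -0.11905132  0.16777473] [ 0.14108067 -0.13256446  0.15117652] [ 0.16490742 -0.10774758  0.17862545]
key [0.15325663 0.00115145 0.10213724] [ 0.1365313  -0.01545357  0.10002296] [0.16950563 0.01785679 0.10636528]
grip 321 ((499.07470703125, 436.4595031738281), (24.090007781982422, 96.57012939453125), 84.80752563476562) 0.11356971135813065
back 494 ((499.98980712890625, 436.66943359375), (45.78763961791992, 154.33631896972656), 84.43624114990234) 0.06900272297462712
lip 155 ((501.72052001953125, 436.76788330078125), (69.80223083496094, 182.0074462890625), 83.36876678466797) 0.017938388830579077
rack [ 0.01293222 -0.24965471  0.11405087] [ 0.10025896 -0.18034376  0.14736018] [[ 0.02084394 -0.24311461  0.11439299]
 [ 0.09593733 -0.18436723  0.14621271]]
scrap ext [[-0.08968859 -0.05732763  0.08847664]
 [ 0.09523367  0.06162316  0.11098756]]
ball [ 0.14598853 -0.1183719   0.166825  ] [ 0.13438739 -0.12996091  0.15130769] [ 0.15890497 -0.11036562  0.17772942]
key [ 0.1471558  -0.00024954  0.10216135] [ 0.13269132 -0.01408321  0.10008827] [0.16194229 0.01496293 0.10494555]
grip 684 ((495.0723571777344, 435.9706726074219), (23.642072677612305, 93.67636108398438), 84.84574127197266) 0.11392002435235565
back 1077 ((495.2625732421875, 435.7838134765625), (46.97626876831055, 151.93450927734375), 84.740234375) 0.06964210569633955
lip 335 ((497.3530578613281, 436.8300476074219), (71.00679779052734, 182.97267150878906), 84.4369125366211) 0.018010618746287954
rack [ 0.00730169 -0.25030992  0.11409656] [ 0.09388008 -0.1805116   0.14852073] [[ 0.00939183 -0.24132115  0.11448956]
 [ 0.0870922  -0.18486121  0.14675326]]
scrap ext [[-0.09387293 -0.05488148  0.08825201]
 [ 0.08828711  0.05923823  0.11148568]]
```

Call:
arm_command:
  targets: [0, -0.0223, -0.0267, 0, 0, 0, 0, 0, -0.0223, -0.0267, 0, 0, 0, 0, 0, -0.0223, -0.0267, 0, 0, 0, 0, 0, -0.0223, -0.0267, 0, 0, 0, 0, 0, -0.0223, -0.0267, 0, 0, 0, 0, 0, -0.0223, -0.0267, 0, 0, 0, 0, 0, -0.0223, -0.0267, 0, 0, 0, 0, 0, -0.0223, -0.0267, 0, 0, 0, 0, 0, -0.0223, -0.0267, 0, 0, 0, 0, 0, -0.0223, -0.0267, 0, 0, 0, 0]

```text
time: 3.87
ee_pos: [0.5673, -0.0218, 0.2574]
ee_rot: [0.157, 3.138, 0.0]
ft_force: [0.1, 0.8, 0.6]
gripper_width: 0.0009
```

Call:
arm_command:
  targets: [0, -0.0223, -0.0267, 0, 0, 0, 0, 0, -0.0223, -0.0267, 0, 0, 0, 0, 0, -0.0223, -0.0267, 0, 0, 0, 0, 0, -0.0223, -0.0267, 0, 0, 0, 0, 0, -0.0223, -0.0267, 0, 0, 0, 0, 0, 0, 0, 0, 0, 0, 0, 0, 0, 0, 0.03, 0, 0, 0, 0, 0, 0, 0.03, 0, 0, 0, 0, 0, 0, 0.03, 0, 0, 0, 0, 0, 0, 0, 0, 0, 0]

```text
time: 4.7
ee_pos: [0.662, -0.1629, 0.1611]
ee_rot: [-0.156, -3.128, -0.006]
ft_force: [-0.8, 0.4, -2.0]
gripper_width: 0.0004
```

```bash
python3 -c "
from fit import *
where()"
```

```text
t 4.70 local [ 0.1468 -0.1727  0.1611] yaw -0.0004 zaxis [-0.0097  0.0043 -0.9999] F [-0.8  0.4 -2. ] w 0.0004 q [-0.41  0.75  1.07  0.    1.34 -1.88]
```

Call:
arm_command:
  targets: [0, 0, 0.012, 0, 0, 0, 0, 0, 0, 0.012, 0, 0, 0, 0, 0, 0, 0.012, 0, 0, 0, 0, 0, 0, 0.012, 0, 0, 0, 0, 0, 0, 0.012, 0, 0, 0, 0, 0, 0, 0.012, 0, 0, 0, 0, 0, 0, 0.012, 0, 0, 0, 0, 0, 0, 0, 0, 0, 0, 0, 0, 0, 0, 0, 0, 0, 0, 0, 0, 0, 0, 0, 0, 0]

```text
time: 5.53
ee_pos: [0.6726, -0.0806, 0.1673]
ee_rot: [-0.157, -3.137, -0.0]
ft_force: [-0.9, -0.7, -0.0]
gripper_width: 0.0002
```

```bash
python3 -c "
from fit import *
where()
for c in ('scene','side'):
    p=manip.get_image(c);w=cloud(p)
    print([(o[0],local(o[2][None],BED)[0].round(3),local(o[3][None],BED)[0].round(3),local(o[4][None],BED)[0].round(3)) for o in find(p,'mode',w)[:2]])
save(p,'lev')
"
```

```text
t 5.53 local [ 0.1492 -0.0898  0.1673] yaw -0.0005 zaxis [-3.e-04  1.e-04 -1.e+00] F [-0.9 -0.7 -0. ] w 0.0002 q [-0.29  0.72  1.09  0.    1.33 -1.76]
[(0.58, array([ 0.157, -0.058,  0.162]), array([ 0.15 , -0.077,  0.126]), array([ 0.163, -0.045,  0.176])), (0.45, array([-0.047,  0.409,  0.014]), array([-0.139,  0.365,  0.008]), array([0.015, 0.452, 0.02 ]))]
[(0.46, array([ 0.145, -0.058,  0.158]), array([ 0.139, -0.082,  0.122]), array([ 0.153, -0.046,  0.175]))]
```

Call:
arm_command:
  targets: [0, 0, -0.01, 0, 0, 0, 0, 0, 0, 0, -0.03, 0, 0, 0, 0, 0, 0, -0.03, 0, 0, 0, 0.5, 0, 0, -0.03, 0, 0, 0, 0.7, 0.0161, 0.0362, 0, 0, 0, 0, 0.7, 0.0161, 0.0362, 0, 0, 0, 0, 0.7, 0.0161, 0.0362, 0, 0, 0, 0, 0.7, 0.0161, 0.0362, 0, 0, 0, 0, 0.7, 0.0161, 0.0362, 0, 0, 0, 0, 0.7, 0.0161, 0.0362, 0, 0, 0, 0]

```text
time: 6.57
ee_pos: [0.5965, 0.136, 0.2576]
ee_rot: [0.158, 3.137, -0.0]
ft_force: [-0.2, 0.6, -0.4]
gripper_width: 0.045
```

Call:
arm_command:
  targets: [0.7, 0.0161, 0.0362, 0, 0, 0, 0, 0.7, 0.0161, 0.0362, 0, 0, 0, 0, 0.7, 0.0161, 0.0362, 0, 0, 0, 0, 0.7, 0.0161, 0.0362, 0, 0, 0, 0, 0.7, 0.0161, 0.0362, 0, 0, 0, 0, 0.7, 0.0161, 0.0362, 0, 0, 0, 0, 0.7, 0.0161, 0.0362, 0, 0, 0, 0, 0.7, 0.0161, 0.0362, 0, 0, 0, 0, 0.7, 0, 0, 0.03, 0, 0, 0, 0.7, 0, 0, 0.03, 0, 0, 0]

```text
time: 7.4
ee_pos: [0.4977, 0.438, 0.1978]
ee_rot: [0.152, 3.135, 0.003]
ft_force: [-0.8, -0.2, -1.4]
gripper_width: 0.062
```

```bash
python3 -c "
from fit import *
manip.get_image('wrist')
manip.get_image('wrist')
where()
p=manip.get_image('wrist'); save(p,'w1'); w=cloud(p).reshape(-1,3); w=w[~np.isnan(w[:,0])]
for lo,hi,nm in((.108,.122,'grip'),(.064,.073,'back'),(.0165,.0195,'lip')):
    q=w[(w[:,2]>lo)&(w[:,2]<hi)&(abs(w[:,1]-.436)<.06)&(abs(w[:,0]-.5)<.12)]
    if len(q)>5: print(nm,len(q),cv2.minAreaRect(q[:,:2].astype(np.float32)*1000),np.median(q[:,2]))
"
```

```text
t 7.50 local [-0.077   0.4059  0.1925] yaw -0.0004 zaxis [-0.0076 -0.0048 -1.    ] F [ 0.   0.  -0.5] w 0.0619 q [ 0.54  0.67  1.12 -0.    1.36 -0.93]
grip 4568 ((496.09710693359375, 434.61248779296875), (23.978214263916016, 93.0484619140625), 84.41786193847656) 0.11437049814203062
back 5710 ((496.4697265625, 434.6549987792969), (46.10681915283203, 149.74270629882812), 84.62010955810547) 0.06974068628834384
lip 1990 ((499.297607421875, 434.93609619140625), (70.12740325927734, 182.11439514160156), 83.22982788085938) 0.01806422121587961
```

View pics/w1.png

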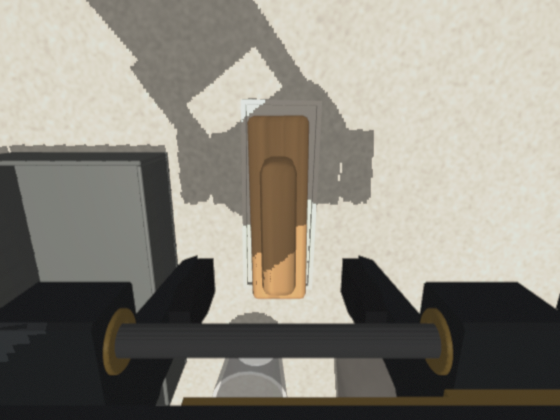

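Call:
arm_command:
  targets: [0.7, 0, 0, 0.025, 0, 0, 0, 0.7, 0, 0, 0.025, 0, 0, 0, 0.7, 0, 0, 0.025, 0, 0, 0, 0.7, 0, 0, 0.025, 0, 0, 0, 0.7, 0, 0, 0, 0, 0, 0, 0.7, 0, 0, 0, 0, 0, 0, 0, 0, 0, 0, 0, 0, 0, 0, 0, 0, 0, 0, 0, 0, 0, 0, 0, 0, 0, 0, 0, 0, 0, 0, 0, 0, 0, 0]
  newtons: 50

```text
time: 8.38
ee_pos: [0.4982, 0.4365, 0.0987]
ee_rot: [0.156, 3.136, 0.002]
ft_force: [0.1, -0.0, 0.6]
gripper_width: 0.0371
```

Call:
arm_command:
  targets: [0, 0, 0, 0, 0, 0, 0, 0, 0, 0, 0, 0, 0, 0, 0, 0, 0, 0, 0, 0, 0, 0, 0, 0, 0, 0, 0, 0, 0, 0, 0, 0, 0, 0, 0, 0, 0, 0, -0.02, 0, 0, 0, 0, 0, 0, -0.02, 0, 0, 0, 0, 0, 0, -0.02, 0, 0, 0, 0, 0, 0, -0.02, 0, 0, 0, 0, 0, 0, -0.02, 0, 0, 0]

```text
time: 9.22
ee_pos: [0.4975, 0.4361, 0.1976]
ee_rot: [-0.156, -3.136, 0.001]
ft_force: [0.5, -0.1, -2.3]
gripper_width: 0.0235
```

```bash
python3 -c "
from fit import *
where()
W,C=pts(['scene','side']); 
for w in W:
    w=w[~np.isnan(w[:,0])]; l=local(w,BED)
    k=(l[:,2]>.087)&(abs(l[:,1])<.16)&(abs(l[:,0])<.098);print('scrap ext',np.percentile(l[k],[1,99],axis=0).round(3).tolist())
"
```

```text
t 9.22 local [-0.0762  0.4071  0.1976] yaw -0.0005 zaxis [-1.3e-03 -7.0e-04 -1.0e+00] F [ 0.5 -0.1 -2.3] w 0.0235 q [ 0.54  0.66  1.11  0.    1.36 -0.93]
scrap ext [[-0.085, -0.056, 0.088], [0.096, 0.061, 0.111]]Traceback (most recent call last):
  File "<string>", line 7, in <module>
    k=(l[:,2]>.087)&(abs(l[:,1])<.16)&(abs(l[:,0])<.098);print('scrap ext',np.percentile(l[k],[1,99],axis=0).round(3).tolist())
                                                                           ~~~~~~~~~~~~~^^^^^^^^^^^^^^^^^^^^
    return _quantile_unchecked(
        a, q, axis, out, overwrite_input, method, keepdims, weights)
    return _ureduce(a,
                    func=_quantile_ureduce_func,
    ...<5 lines>...
                    overwrite_input=overwrite_input,
                    method=method)
    r = func(a, **kwargs)
    result = _quantile(arr,
                       quantiles=q,
    ...<2 lines>...
                       out=out,
                       weights=wgt)
    slices_having_nans = np.isnan(arr[-1, ...])
                                  ~~~^^^^^^^^^
IndexError: index -1 is out of bounds for axis 0 with size 0
```

Call:
arm_command:
  targets: [0, 0, 0, -0.021, 0, 0, 0, 0, 0, 0, -0.021, 0, 0, 0, 0, -0.0039, -0.0386, 0, 0, 0, 0, 0, -0.0039, -0.0386, 0, 0, 0, 0, 0, -0.0039, -0.0386, 0, 0, 0, 0, 0, -0.0039, -0.0386, 0, 0, 0, 0, 0, -0.0039, -0.0386, 0, 0, 0, 0, 0, -0.0039, -0.0386, 0, 0, 0, 0, 0, -0.0039, -0.0386, 0, 0, 0, 0, 0, -0.0039, -0.0386, 0, 0, 0, 0]

```text
time: 10.15
ee_pos: [0.4972, 0.1242, 0.2377]
ee_rot: [-0.156, -3.135, 0.0]
ft_force: [0.7, -0.7, -2.9]
gripper_width: 0.0233
```

Call:
arm_command:
  targets: [0, -0.0039, -0.0386, 0, 0, 0, 0, 0, -0.0039, -0.0386, 0, 0, 0, 0, 0, -0.0039, -0.0386, 0, 0, 0, 0, 0, -0.0039, -0.0386, 0, 0, 0, 0, 0, -0.0039, -0.0386, 0, 0, 0, 0, 0, 0, 0, 0, 0, 0, 0, 0, 0, 0, 0, 0, 0, 0, 0, 0, 0, 0.02, 0, 0, 0, 0, 0, 0, 0.02, 0, 0, 0, 0, 0, 0, 0.015, 0, 0, 0]

```text
time: 10.98
ee_pos: [0.4975, -0.0665, 0.1821]
ee_rot: [-0.154, -3.135, -0.002]
ft_force: [-0.1, 0.1, -3.3]
gripper_width: 0.024
```

```bash
python3 -c "
from fit import *
manip.get_image('wrist');manip.get_image('wrist');where()
p=manip.get_image('side'); save(p,'s2')
for c in (p,manip.get_image('scene')):
    l=local(cloud(c).reshape(-1,3),BED)
    k=(l[:,2]>.087)&(l[:,2]<.115)&(l[:,1]<.16)&(l[:,1]>-.06)&(abs(l[:,0])<.095);print('scrap ext',np.percentile(l[k],[1,99],axis=0).round(3).tolist())
"
```

```text
t 11.08 local [-0.027  -0.093   0.1816] yaw 0.0009 zaxis [-0.0056  0.0024 -1.    ] F [ 0.2  0.5 -1.9] w 0.0235 q [-0.37  0.34  1.67  0.    1.14 -1.84]
scrap ext [[-0.093, -0.054, 0.087], [0.088, 0.06, 0.111]]
scrap ext [[-0.085, -0.056, 0.087], [0.094, 0.061, 0.111]]
```

View pics/s2.png

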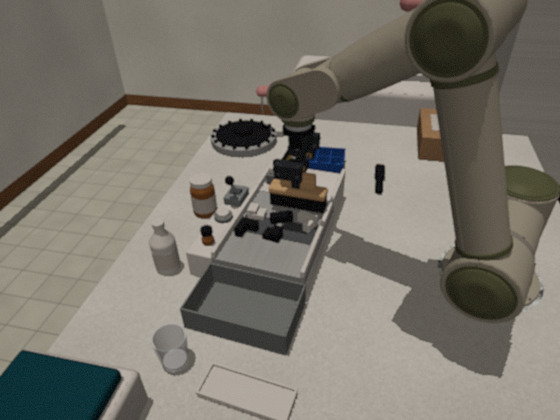

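Call:
arm_command:
  targets: [0, 0, 0, 0.0075, 0, 0, 0, 0, 0, 0, 0.007, 0, 0, 0, 0, 0, 0, 0, 0, 0, 0, 0, 0, 0.005, 0, 0, 0, 0, 0, 0, 0.01, 0, 0, 0, 0, 0, 0, 0.01, 0, 0, 0, 0, 0, 0, 0.01, 0, 0, 0, 0, 0, 0, 0.01, 0, 0, 0, 0, 0, 0, 0.01, 0, 0, 0, 0, 0, 0, 0.01, 0, 0, 0, 0]

```text
time: 12.02
ee_pos: [0.5049, -0.0022, 0.17]
ee_rot: [0.156, 3.138, -0.0]
ft_force: [-0.5, -0.7, -2.7]
gripper_width: 0.0238
```

```bash
python3 -c "
from fit import *
where()"
```

```text
t 12.02 local [-0.0255 -0.0283  0.17  ] yaw -0.0001 zaxis [ 2.e-04 -1.e-04 -1.e+00] F [-0.5 -0.7 -2.7] w 0.0238 q [-0.24  0.36  1.68 -0.    1.11 -1.71]
```

Call:
arm_command:
  targets: [0, 0, 0.01, 0.002, 0, 0, 0, 0, 0, 0.01, 0, 0, 0, 0, 0, 0, 0.01, 0, 0, 0, 0, 0, 0, 0.01, 0, 0, 0, 0, 0, 0, 0.01, 0, 0, 0, 0, 0, 0, 0.01, 0, 0, 0, 0, 0, 0, 0.01, 0, 0, 0, 0, 0, 0, 0.01, 0, 0, 0, 0, 0, 0, 0.01, 0, 0, 0, 0, 0, 0, 0.01, 0, 0, 0, 0]

```text
time: 12.85
ee_pos: [0.515, 0.0972, 0.168]
ee_rot: [0.157, 3.137, 0.0]
ft_force: [-1.3, -0.2, -1.9]
gripper_width: 0.0237
```

Call:
arm_command:
  targets: [0, 0, 0.01, 0, 0, 0, 0, 0, 0, 0.01, 0, 0, 0, 0, 0, 0, 0.01, 0, 0, 0, 0, 0, 0, 0.01, 0, 0, 0, 0, 0, 0, 0.01, 0, 0, 0, 0, 0, 0, 0.01, 0, 0, 0, 0, 0, 0, 0.01, 0, 0, 0, 0, 0, 0, 0.01, 0, 0, 0, 0, 0, 0, 0.01, 0, 0, 0, 0, 0, 0, 0, 0, 0, 0, 0]

```text
time: 13.68
ee_pos: [0.5237, 0.1874, 0.1679]
ee_rot: [0.154, 3.138, 0.001]
ft_force: [0.9, -0.4, -2.5]
gripper_width: 0.0233
```

```bash
python3 -c "
from fit import *
where()
p=manip.get_image('scene'); q=manip.get_image('side')
cv2.imwrite('pics/s3.png',np.vstack([p['frame'][150:330,150:500],q['frame'][130:360,150:500]])[:,:,::-1])"
```

```text
t 13.68 local [-0.0255  0.1622  0.1679] yaw 0.0009 zaxis [ 2.e-04  5.e-04 -1.e+00] F [ 0.9 -0.4 -2.5] w 0.0233 q [ 0.13  0.46  1.52  0.    1.15 -1.34]
```

View pics/s3.png

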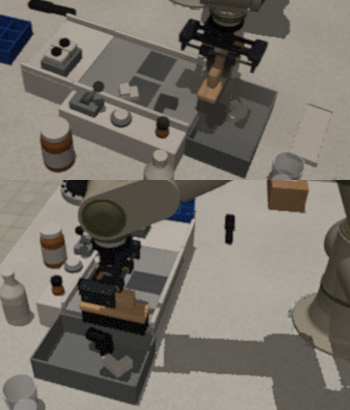

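Call:
arm_command:
  targets: [0, 0, 0, -0.035, 0, 0, 0, 0, 0, 0, -0.035, 0, 0, 0, 0, -0.0064, -0.033, 0, 0, 0, 0, 0, -0.0064, -0.033, 0, 0, 0, 0, 0, -0.0064, -0.033, 0, 0, 0, 0, 0, -0.0064, -0.033, 0, 0, 0, 0, 0, -0.0064, -0.033, 0, 0, 0, 0, 0, -0.0064, -0.033, 0, 0, 0, 0, 0, -0.0064, -0.033, 0, 0, 0, 0, 0, -0.0064, -0.033, 0, 0, 0, 0]

```text
time: 14.62
ee_pos: [0.5479, -0.0843, 0.238]
ee_rot: [-0.158, -3.138, 0.0]
ft_force: [1.2, 0.1, -3.5]
gripper_width: 0.0238
```

```bash
cat > scrapext.py <<'E'
from fit import *
where()
for cn in ('scene','side'):
    c=manip.get_image(cn); l=local(cloud(c).reshape(-1,3),BED)
    z=(l[:,2]>.086)&(l[:,2]<.125)&(l[:,1]<.149)&(l[:,1]>-.14)&(abs(l[:,0])<.098)
    lab=cv2.connectedComponentsWithStats(z.reshape(420,560).astype(np.uint8))
    for i in range(1,lab[0]):
        k=lab[1].ravel()==i
        if k.sum()>15: print(cn,k.sum(),l[k].min(0).round(3).tolist(),l[k].max(0).round(3).tolist())
    t=(abs(l[:,1]-.226)<.07)&(abs(l[:,0])<.113)&(l[:,2]>.012); print('tray high pts',t.sum(), l[t][:,2].max() if t.any() else None)
E
python3 scrapext.py
```

```text
t 14.62 local [ 0.0256 -0.1058  0.238 ] yaw -0.0013 zaxis [-1.e-04 -1.e-04 -1.e+00] F [ 1.2  0.1 -3.5] w 0.0238 q [-0.36  0.39  1.44 -0.    1.31 -1.83]
scene 253 [0.052, -0.044, 0.086] [0.098, 0.01, 0.114]
scene 266 [0.052, 0.056, 0.086] [0.098, 0.103, 0.11]
tray high pts 806 0.06971499784817092
side 229 [0.048, -0.042, 0.086] [0.097, 0.008, 0.113]
side 299 [0.047, 0.053, 0.086] [0.098, 0.102, 0.111]
tray high pts 927 0.06568084726985324
```

Call:
arm_command:
  targets: [0, 0, 0, 0.03, 0, 0, 0, 0, 0, 0, 0.03, 0, 0, 0, 0, 0, 0, 0.01, 0, 0, 0, 0, 0, 0, 0, 0, 0, 0, 0, 0, 0.01, 0, 0, 0, 0, 0, 0, 0.01, 0, 0, 0, 0, 0, 0, 0.01, 0, 0, 0, 0, 0, 0, 0.012, 0, 0, 0, 0, 0, 0, 0.012, 0, 0, 0, 0, 0, 0, 0.012, 0, 0, 0, 0]

```text
time: 15.55
ee_pos: [0.555, -0.0148, 0.1681]
ee_rot: [0.156, 3.138, 0.0]
ft_force: [0.8, 0.2, -2.4]
gripper_width: 0.0235
```

Call:
arm_command:
  targets: [0, 0, 0.012, 0, 0, 0, 0, 0, 0, 0.012, 0, 0, 0, 0, 0, 0, 0.012, 0, 0, 0, 0, 0, 0, 0.012, 0, 0, 0, 0, 0, 0, 0.012, 0, 0, 0, 0, 0, 0, 0.012, 0, 0, 0, 0, 0, 0, 0.012, 0, 0, 0, 0, 0, 0, 0.012, 0, 0, 0, 0, 0, 0, 0.012, 0, 0, 0, 0, 0, 0, 0.012, 0, 0, 0, 0]

```text
time: 16.38
ee_pos: [0.567, 0.1041, 0.1679]
ee_rot: [0.157, 3.138, 0.0]
ft_force: [0.1, 0.6, -3.5]
gripper_width: 0.0239
```

Call:
arm_command:
  targets: [0, 0, 0.012, 0, 0, 0, 0, 0, 0, 0.012, 0, 0, 0, 0, 0, 0, 0.012, 0, 0, 0, 0, 0, 0, 0.012, 0, 0, 0, 0, 0, 0, 0.012, 0, 0, 0, 0, 0, 0, 0.012, 0, 0, 0, 0, 0, 0, 0.01, 0, 0, 0, 0, 0, 0, 0, 0, 0, 0, 0, 0, 0, 0, -0.035, 0, 0, 0, 0, 0, 0, -0.035, 0, 0, 0]

```text
time: 17.22
ee_pos: [0.5742, 0.1844, 0.2371]
ee_rot: [-0.156, -3.133, 0.002]
ft_force: [0.8, 0.2, -2.1]
gripper_width: 0.0236
```

```bash
python3 scrapext.py; python3 -c "
from fit import *
p=manip.get_image('scene'); q=manip.get_image('side')
cv2.imwrite('pics/s4.png',np.vstack([p['frame'][150:330,150:500],q['frame'][130:360,150:500]])[:,:,::-1])"
```

```text
t 17.22 local [0.0251 0.1642 0.2371] yaw -0.0004 zaxis [-4.6e-03 -7.0e-04 -1.0e+00] F [ 0.8  0.2 -2.1] w 0.0236 q [ 0.12  0.5   1.27 -0.    1.37 -1.35]
tray high pts 7699 0.5500702299891432
tray high pts 12295 0.5502441391239586
```

View pics/s4.png

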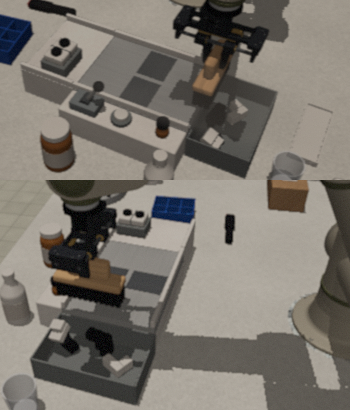

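Call:
arm_command:
  targets: [0, 0.0127, 0.0306, 0, 0, 0, 0, 0, 0.0127, 0.0306, 0, 0, 0, 0, 0, 0.0127, 0.0306, 0, 0, 0, 0, 0, 0.0127, 0.0306, 0, 0, 0, 0, 0, 0.0127, 0.0306, 0, 0, 0, 0, 0, 0.0127, 0.0306, 0, 0, 0, 0, 0, 0.0127, 0.0306, 0, 0, 0, 0, 0, 0.0127, 0.0306, 0, 0, 0, 0, 0, 0, 0, 0, 0, 0, 0, 0, 0, 0, 0, 0, 0, 0]

```text
time: 18.25
ee_pos: [0.4972, 0.4391, 0.2354]
ee_rot: [-0.153, -3.135, 0.004]
ft_force: [-0.3, -0.3, -2.3]
gripper_width: 0.0234
```

```bash
cat > tray.py <<'E'
from fit import *
where()
W=[];C=[]
for cn in ('scene','side'):
    c=manip.get_image(cn); l=local(cloud(c).reshape(-1,3),BED)
    k=(abs(l[:,1]-.226)<.080)&(abs(l[:,0])<.125)&(l[:,2]>.012)&(l[:,2]<.2); 
    W.append(l[k]);C.append(c['frame'].reshape(-1,3)[k])
    m=k&(l[:,2]>.066)&(l[:,1]>.152); print(cn,m.sum(),l[m].min(0) if m.any() else'',l[m].max(0) if m.any() else '')
    for o in find(c,'scrap0'): print(o[0],o[1],local(o[2][None],BED)[0].round(3),'zmax',o[4][2])
    cv2.imwrite(f'pics/t_{cn}.png',c['frame'][200:370,150:450,::-1] if cn=='side' else c['frame'][200:340,300:460,::-1])
E
python3 tray.py; python3 scrapext.py; python3 -c "
import cv2,numpy as np
a=cv2.imread('pics/t_scene.png');b=cv2.imread('pics/t_side.png')
cv2.imwrite('pics/t2.png',np.hstack([cv2.resize(a,None,fx=2,fy=2),cv2.resize(b[:140],None,fx=1.5,fy=2)]))"
```

```text
t 18.25 local [-0.0768  0.41    0.2354] yaw 0.0018 zaxis [-0.0031 -0.0021 -1.    ] F [-0.3 -0.3 -2.3] w 0.0234 q [ 0.55  0.65  1.05 -0.    1.45 -0.93]
scene 283 [-0.11566106  0.15212763  0.06600018] [0.1245499  0.30126925 0.08985292]
0.68 275 [0.153 0.105 0.11 ] zmax 0.127
0.66 306 [-0.043  0.225  0.024] zmax 0.033
0.64 242 [0.018 0.186 0.056] zmax 0.063
0.6 275 [0.103 0.207 0.072] zmax 0.086
0.57 81 [0.002 0.196 0.022] zmax 0.039
side 216 [-0.12120728  0.15208647  0.06600771] [0.11770631 0.29590908 0.08846462]
0.79 272 [0.096 0.21  0.071] zmax 0.085
0.63 271 [-0.061  0.223  0.027] zmax 0.032
0.53 22 [-0.018  0.197  0.049] zmax 0.055
t 18.45 local [-0.075   0.4081  0.2373] yaw -0.0021 zaxis [-9.e-04 -8.e-04 -1.e+00] F [-0.5  0.4 -2.4] w 0.0240 q [ 0.54  0.64  1.05 -0.    1.45 -0.93]
tray high pts 1056 0.08965883298469435
tray high pts 720 0.08932689498994573
```

View pics/t2.png

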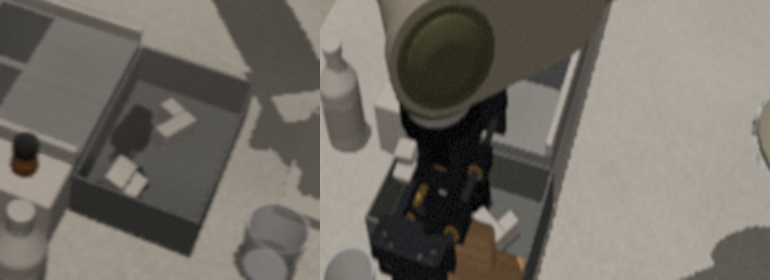

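```bash
python3 -c "
from fit import *
for cn in ('scene','side'):
    c=manip.get_image(cn); l=local(cloud(c).reshape(-1,3),BED)
    k=(l[:,1]>.153)&(l[:,1]<.29)&(l[:,0]>.05)&(l[:,0]<.13)&(l[:,2]>.0)&(l[:,2]<.11)
    for a in np.arange(.006,.095,.008):
        m=k&(l[:,2]>a)&(l[:,2]<a+.008)&(l[:,0]<.115); print(cn,round(a,3),m.sum(),np.percentile(l[m],[2,98],axis=0).round(3)[:,:2].tolist() if m.any() else '', c['frame'].reshape(-1,3)[m].mean(0).round() if m.any() else '')
    if cn=='scene': cv2.imwrite('pics/z.png',cv2.resize(c['frame'][255:320,335:400,::-1],None,fx=7,fy=7,interpolation=cv2.INTER_CUBIC))
"
```

```text
scene 0.006 31 [[0.051, 0.155], [0.071, 0.286]] [77. 77. 73.]
scene 0.014 8 [[0.051, 0.155], [0.076, 0.156]] [52. 51. 48.]
scene 0.022 11 [[0.054, 0.155], [0.086, 0.211]] [47. 46. 43.]
scene 0.03 6 [[0.055, 0.154], [0.085, 0.156]] [45. 44. 41.]
scene 0.038 19 [[0.053, 0.155], [0.1, 0.23]] [53. 51. 47.]
scene 0.046 26 [[0.056, 0.155], [0.103, 0.228]] [58. 56. 53.]
scene 0.054 96 [[0.057, 0.155], [0.113, 0.229]] [115. 109. 102.]
scene 0.062 69 [[0.051, 0.153], [0.114, 0.228]] [106. 102.  95.]
scene 0.07 38 [[0.087, 0.186], [0.115, 0.216]] [140. 133. 124.]
scene 0.078 94 [[0.087, 0.19], [0.114, 0.214]] [152. 144. 134.]
scene 0.086 9 [[0.087, 0.193], [0.099, 0.203]] [137. 130. 121.]
scene 0.094 0  
side 0.006 16 [[0.112, 0.195], [0.115, 0.239]] [46. 45. 43.]
side 0.014 12 [[0.07, 0.193], [0.115, 0.247]] [44. 43. 41.]
side 0.022 12 [[0.054, 0.197], [0.115, 0.25]] [42. 40. 40.]
side 0.03 27 [[0.053, 0.205], [0.115, 0.271]] [42. 41. 39.]
side 0.038 20 [[0.058, 0.209], [0.115, 0.278]] [43. 42. 39.]
side 0.046 42 [[0.094, 0.156], [0.115, 0.282]] [70. 68. 64.]
side 0.054 88 [[0.085, 0.163], [0.115, 0.281]] [121. 116. 109.]
side 0.062 72 [[0.081, 0.186], [0.115, 0.266]] [121. 116. 109.]
side 0.07 48 [[0.081, 0.196], [0.114, 0.212]] [144. 137. 129.]
side 0.078 83 [[0.082, 0.189], [0.112, 0.213]] [158. 150. 142.]
side 0.086 11 [[0.082, 0.193], [0.093, 0.202]] [145. 139. 130.]
side 0.094 0
```

View pics/z.png

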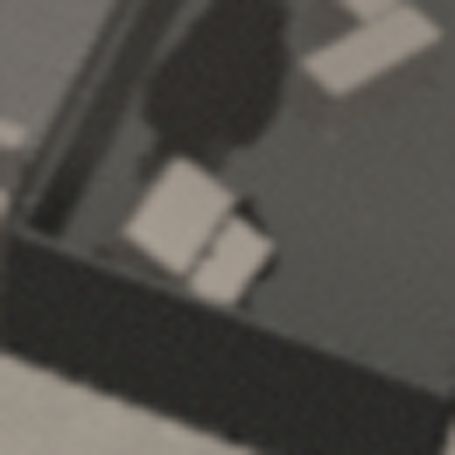

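Call:
arm_command:
  targets: [0, -0.013, -0.0334, 0, 0, 0, 0, 0, -0.013, -0.0334, 0, 0, 0, 0, 0, -0.013, -0.0334, 0, 0, 0, 0, 0, -0.013, -0.0334, 0, 0, 0, 0, 0, -0.013, -0.0334, 0, 0, 0, 0, 0, -0.013, -0.0334, 0, 0, 0, 0, 0, -0.013, -0.0334, 0, 0, 0, 0, 0, -0.013, -0.0334, 0, 0, 0, 0, 0, 0, 0, 0, 0, 0, 0, 0, 0, 0, 0.03, 0, 0, 0]

```text
time: 19.48
ee_pos: [0.5779, 0.1602, 0.213]
ee_rot: [0.162, 3.127, 0.002]
ft_force: [0.6, 0.8, -2.1]
gripper_width: 0.0236
```

Call:
arm_command:
  targets: [0, 0, 0, 0.025, 0, 0, 0, 0, 0, 0, 0.015, 0, 0, 0, 0, 0, 0, 0, 0, 0, 0, 0, 0, 0.01, 0, 0, 0, 0, 0, 0, 0.01, 0, 0, 0, 0, 0, 0, 0.01, 0, 0, 0, 0, 0, 0, 0.012, 0, 0, 0, 0, 0, 0, 0.012, 0.005, 0, 0, 0, 0, 0, 0.012, 0.005, 0, 0, 0, 0, 0, 0, 0, 0, 0, 0]

```text
time: 20.32
ee_pos: [0.5812, 0.2303, 0.1569]
ee_rot: [-0.153, -3.137, -0.001]
ft_force: [-0.4, 0.2, -3.0]
gripper_width: 0.0237
```

```bash
python3 tray.py;python3 -c "
import cv2,numpy as np
a=cv2.imread('pics/t_scene.png');b=cv2.imread('pics/t_side.png')
cv2.imwrite('pics/t3.png',np.hstack([cv2.resize(a,None,fx=2,fy=2),cv2.resize(b[:140],None,fx=1.5,fy=2)]))"
```

```text
t 20.32 local [0.0275 0.2106 0.1569] yaw 0.0018 zaxis [-1.e-03  5.e-04 -1.e+00] F [-0.4  0.2 -3. ] w 0.0237 q [ 0.19  0.62  1.3   0.    1.22 -1.28]
scene 1417 [-0.11450989  0.15206354  0.06600155] [0.12367517 0.30137699 0.19422316]
0.64 134 [-0.038  0.235  0.023] zmax 0.032
0.49 120 [ 0.157 -0.059  0.159] zmax 0.176
0.35 1045 [0.072 0.215 0.134] zmax 0.176
0.17 1169 [0.1   0.381 0.05 ] zmax 0.08
side 1991 [-0.12163748  0.15200447  0.06601963] [0.11693076 0.30086829 0.1992235 ]
0.81 345 [0.068 0.223 0.025] zmax 0.032
0.64 112 [-0.012  0.196  0.024] zmax 0.038
0.53 254 [0.088 0.259 0.043] zmax 0.054
```

View pics/t3.png

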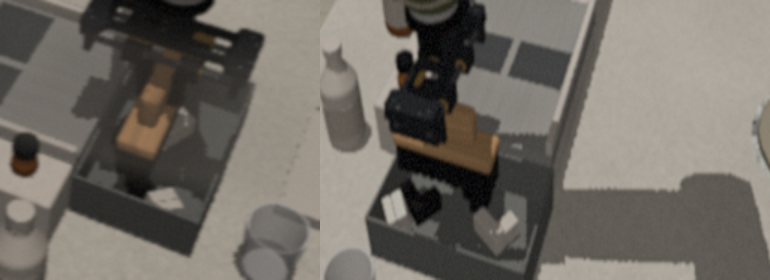

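Call:
arm_command:
  targets: [0, 0, 0, -0.04, 0, 0, 0, 0, 0, 0, -0.04, 0, 0, 0, 0, 0.0172, 0.0327, 0, 0, 0, 0, 0, 0.0172, 0.0327, 0, 0, 0, 0, 0.0172, 0.0327, 0, 0, 0, 0, 0, 0, 0, 0, 0, 0, 0, 0, 0, 0, 0, 0, 0, 0, 0, 0, 0, 0, 0, 0, 0, 0, 0, 0, 0, 0, 0, 0, 0, 0, 0, 0, 0, 0, 0, 0]

```text
time: 21.35
ee_pos: [0.5224, 0.2987, 0.238]
ee_rot: [0.159, 3.137, 0.0]
ft_force: [-0.5, 0.6, -3.6]
gripper_width: 0.0235
```

```bash
python3 scrapext.py
```

```text
t 21.35 local [-0.0378  0.2728  0.238 ] yaw -0.0019 zaxis [ 5.e-04  1.e-04 -1.e+00] F [-0.5  0.6 -3.6] w 0.0235 q [ 0.33  0.5   1.28 -0.    1.36 -1.14]
tray high pts 7995 0.5321003043284717
tray high pts 7391 0.5302128496473852
```

Call:
arm_command:
  targets: [0, 0.0095, 0.0335, 0, 0, 0, 0, 0, 0.0095, 0.0335, 0, 0, 0, 0, 0, 0.0095, 0.0335, 0, 0, 0, 0, 0, 0.0095, 0.0335, 0, 0, 0, 0, 0, 0, 0, 0, 0, 0, 0, 0, 0, 0, 0.03, 0, 0, 0, 0, 0, 0, 0.03, 0, 0, 0, 0, 0, 0, 0.03, 0, 0, 0, 0, 0, 0, 0, 0, 0, 0, 0, 0, 0, 0, 0, 0, 0]

```text
time: 22.28
ee_pos: [0.4971, 0.436, 0.1474]
ee_rot: [-0.157, -3.136, 0.002]
ft_force: [-0.2, 0.2, -2.8]
gripper_width: 0.0236
```

```bash
python3 -c "
from fit import *
where()
p=manip.get_image('wrist'); w=cloud(p).reshape(-1,3); w=w[~np.isnan(w[:,0])]
for lo,hi,nm in((.0165,.0195,'lip'),):
    q=w[(w[:,2]>lo)&(w[:,2]<hi)&(abs(w[:,1]-.436)<.06)&(abs(w[:,0]-.5)<.12)]
    if len(q)>5: print(nm,len(q),cv2.minAreaRect(q[:,:2].astype(np.float32)*1000),np.median(q[:,2]))
"
```

```text
t 22.28 local [-0.0766  0.407   0.1474] yaw -0.0010 zaxis [-0.002  -0.0013 -1.    ] F [-0.2  0.2 -2.8] w 0.0236 q [ 0.54  0.71  1.17 -0.    1.26 -0.93]
lip 685 ((415.74267578125, 444.9781188964844), (69.79253387451172, 13.896696090698242), 83.06429290771484) 0.01807828721245308
```

Aligned. Lower onto the holder, release, lift.

Call:
arm_command:
  targets: [0, 0, 0, 0.02, 0, 0, 0, 0, 0, 0, 0.02, 0, 0, 0, 0, 0, 0, 0.009, 0, 0, 0, 0, 0, 0, 0, 0, 0, 0, 0, 0, 0, 0, 0, 0, 0, 0.6, 0, 0, 0, 0, 0, 0, 0.6, 0, 0, 0, 0, 0, 0, 0.6, 0, 0, 0, 0, 0, 0, 0.6, 0, 0, 0, 0, 0, 0, 0.6, 0, 0, 0, 0, 0, 0]

```text
time: 23.17
ee_pos: [0.4972, 0.4367, 0.0995]
ee_rot: [0.157, 3.137, 0.001]
ft_force: [0.1, 0.3, -0.3]
gripper_width: 0.0525
```

Call:
arm_command:
  targets: [0.6, 0, 0, 0, 0, 0, 0, 0.6, 0, 0, 0, 0, 0, 0, 0.6, 0, 0, 0, 0, 0, 0, 0.6, 0, 0, -0.02, 0, 0, 0, 0.6, 0, 0, -0.03, 0, 0, 0, 0.6, 0, 0, -0.03, 0, 0, 0, 0.6, 0, 0, -0.04, 0, 0, 0, 0.6, 0, 0, -0.04, 0, 0, 0, 0, 0, 0, 0, 0, 0, 0, 0, 0, 0, 0, 0, 0, 0]

```text
time: 24.0
ee_pos: [0.4974, 0.4369, 0.2611]
ee_rot: [0.156, 3.134, 0.004]
ft_force: [0.3, 0.4, -0.8]
gripper_width: 0.0416
```

```bash
python3 -c "
from fit import *
where()
p=manip.get_image('wrist');save(p,'w2'); w=cloud(p).reshape(-1,3); w=w[~np.isnan(w[:,0])]
for lo,hi,nm in((.108,.122,'grip'),(.064,.073,'back'),(.0165,.0195,'lip')):
    q=w[(w[:,2]>lo)&(w[:,2]<hi)&(abs(w[:,1]-.436)<.06)&(abs(w[:,0]-.5)<.12)]
    if len(q)>5: print(nm,len(q),cv2.minAreaRect(q[:,:2].astype(np.float32)*1000),np.median(q[:,2]))
for cn in ('scene','side'):
    l=local(cloud(manip.get_image(cn)).reshape(-1,3),BED)
    k=(l[:,2]>.114)&(l[:,2]<.16)&(l[:,1]<-.15)&(l[:,1]>-.29)&(abs(l[:,0])<.11); print('rack blk',l[k&(l[:,2]<.14)].min(0),l[k].max(0))
    m=k&(l[:,2]>.131)&(l[:,2]<.138); print('blocktop',np.percentile(l[m],[1,99],axis=0), cv2.minAreaRect(l[m][:,:2].astype(np.float32)*1000))
"; python3 scrapext.py
```

```text
t 24.00 local [-0.0763  0.4078  0.2611] yaw -0.0004 zaxis [ 0.0039  0.0023 -1.    ] F [ 0.3  0.4 -0.8] w 0.0416 q [ 0.54  0.63  1.02 -0.    1.5  -0.93]
grip 2792 ((497.1594543457031, 437.09893798828125), (23.745012283325195, 93.34577178955078), 83.59432983398438) 0.11430489042054526
back 3944 ((497.9168701171875, 436.93597412109375), (46.08663558959961, 149.99559020996094), 84.23226165771484) 0.06973352463791377
lip 1347 ((499.4783020019531, 434.9394226074219), (70.12549591064453, 182.31167602539062), 83.15116882324219) 0.018062112364833904
rack blk [ 0.0128791  -0.2500993   0.11400601] [ 0.10074211 -0.17966934  0.1489458 ]
blocktop [[ 0.02059954 -0.24313972  0.13109467]
 [ 0.09279264 -0.18916156  0.13774773]] ((56.25489807128906, -216.17474365234375), (76.573974609375, 57.0852165222168), 2.2336857318878174)
t 24.15 local [-0.0771  0.4072  0.257 ] yaw -0.0005 zaxis [-0.0027 -0.0017 -1.    ] F [0.7 0.9 0. ] w 0.0296 q [ 0.54  0.63  1.02 -0.    1.5  -0.93]
tray high pts 1098 0.06894977200389152
tray high pts 664 0.0659053304134194Traceback (most recent call last):
  File "<string>", line 10, in <module>
    k=(l[:,2]>.114)&(l[:,2]<.16)&(l[:,1]<-.15)&(l[:,1]>-.29)&(abs(l[:,0])<.11); print('rack blk',l[k&(l[:,2]<.14)].min(0),l[k].max(0))
                                                                                                 ~~~~~~~~~~~~~~~~~~~~~^^^
    return umr_minimum(a, axis, None, out, keepdims, initial, where)
ValueError: zero-size array to reduction operation minimum which has no identity
```

Call:
arm_command:
  targets: [1, -0.0077, -0.0366, 0, 0, 0, 0, 1, -0.0077, -0.0366, 0, 0, 0, 0, 1, -0.0077, -0.0366, 0, 0, 0, 0, 1, -0.0077, -0.0366, 0, 0, 0, 0, 1, -0.0077, -0.0366, 0, 0, 0, 0, 1, -0.0077, -0.0366, 0, 0, 0, 0, 1, -0.0077, -0.0366, 0, 0, 0, 0, 1, -0.0077, -0.0366, 0, 0, 0, 0, 1, -0.0077, -0.0366, 0, 0, 0, 0, 1, -0.0077, -0.0366, 0, 0, 0, 0]
  newtons: 15

```text
time: 25.08
ee_pos: [0.5368, 0.0629, 0.2582]
ee_rot: [-0.156, -3.136, -0.0]
ft_force: [0.3, -0.0, 0.5]
gripper_width: 0.0862
```

Call:
arm_command:
  targets: [1, -0.0077, -0.0366, 0, 0, 0, 0, 1, -0.0077, -0.0366, 0, 0, 0, 0, 1, -0.0077, -0.0366, 0, 0, 0, 0, 1, -0.0077, -0.0366, 0, 0, 0, 0, 1, -0.0077, -0.0366, 0, 0, 0, 0, 1, -0.0077, -0.0366, 0, 0, 0, 0, 1, -0.0077, -0.0366, 0, 0, 0, 0, 1, 0, 0, 0, 0, 0, 0, 1, 0, 0, 0, 0, 0, 0, 1, 0, 0, 0, 0, 0, 0]

```text
time: 25.92
ee_pos: [0.5651, -0.1951, 0.2582]
ee_rot: [-0.157, -3.136, -0.002]
ft_force: [0.5, 1.4, 0.7]
gripper_width: 0.0879
```

```bash
cat > rack.py <<'E'
from fit import *
import sys
where()
p=manip.get_image('wrist'); save(p,sys.argv[1]); l=local(cloud(p).reshape(-1,3),BED); l=l[~np.isnan(l[:,0])]; l=l[(l[:,0]>-.1)&(l[:,0]<.104)&(l[:,1]<.1)&(l[:,1]>-.31)]
for lo,hi,nm in((.130,.139,'block'),(.111,.1185,'carrier')):
    q=l[(l[:,2]>lo)&(l[:,2]<hi)]
    if len(q)>5: print(nm,len(q),cv2.minAreaRect(q[:,:2].astype(np.float32)*1000),np.percentile(q,[1,99],axis=0).round(4).tolist(),np.median(q[:,2]))
E
python3 rack.py w3; python3 -c "
from fit import *
W,C=pts(['scene','side']); W=[local(w,BED) for w in W]
np.savez('c1.npz',W0=W[0],W1=W[1])
for w in W:
  for z in (.134,.114):
    q=w[(abs(w[:,2]-z)<.003)&(w[:,1]>-.27)&(w[:,1]<-.15)&(abs(w[:,0])<.104)][:,:2]
    if len(q): print(z,len(q),cv2.minAreaRect(q.astype(np.float32)*1000))"
```

```text
t 25.92 local [ 0.0536 -0.2143  0.2582] yaw -0.0006 zaxis [-0.0012  0.001  -1.    ] F [0.5 1.4 0.7] w 0.0879 q [-0.53  0.48  1.26  0.    1.41 -2.  ]
block 4141 ((52.640926361083984, -219.24143981933594), (55.853187561035156, 75.59042358398438), 88.71758270263672) [[0.0155, -0.2458, 0.1312], [0.0892, -0.1928, 0.1371]] 0.13494597401512093
carrier 2018 ((52.918636322021484, -219.3084716796875), (70.18236541748047, 87.36572265625), 89.86559295654297) [[0.0093, -0.254, 0.1117], [0.0947, -0.1845, 0.1166]] 0.11480417802877782
0.134 263 ((56.58360290527344, -216.23997497558594), (57.19456100463867, 77.57402801513672), 89.8196792602539)
0.114 177 ((56.24140548706055, -215.38604736328125), (71.64686584472656, 90.59212493896484), 89.18473052978516)
0.134 154 ((50.73180389404297, -218.01834106445312), (56.014671325683594, 74.81880187988281), 89.28921508789062)
0.114 129 ((38.52000427246094, -200.5756378173828), (110.16692352294922, 59.168434143066406), 33.33747863769531)
```

View pics/w3.png

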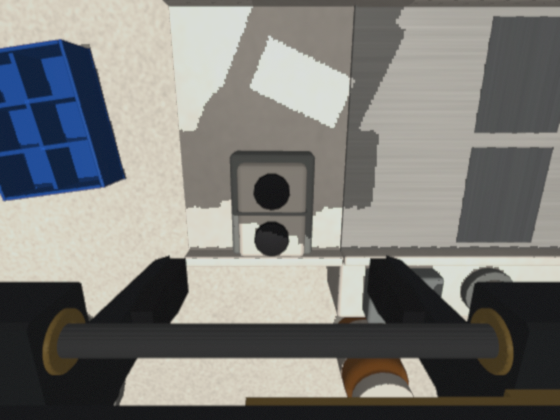

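```bash
python3 -c "
from fit import *
for cn in ('wrist','side','scene'):
    p=manip.get_image(cn); l=local(cloud(p).reshape(-1,3),BED); g=p['frame'].reshape(-1,3).mean(1)
    for s in (1,-1):
        k=(abs(l[:,2]-.08)<.004)&(abs(l[:,0]-s*.0525)<.052)&(abs(l[:,1])<.06)
        if k.sum()<50: continue
        t=cv2.threshold(g[k].astype(np.uint8),0,255,cv2.THRESH_OTSU)[0]
        q=l[k][g[k]<t]; print(cn,s,len(q),t,cv2.minAreaRect(q[:,:2].astype(np.float32)*1000),np.percentile(q[:,:2],[2,98],axis=0).round(4).tolist())
where()
"
```

```text
wrist 1 7502 122.0 ((55.70580291748047, -0.29228973388671875), (97.56369018554688, 119.17745971679688), 0.01263219304382801) [[0.0088, -0.038], [0.098, 0.0339]]
wrist -1 8952 123.0 ((-55.6107177734375, -6.7261505126953125), (107.3537368774414, 76.0250015258789), 6.701173782348633) [[-0.0962, -0.0379], [-0.0079, 0.0298]]
side 1 619 97.0 ((54.65799331665039, -1.2114753723144531), (112.95849609375, 99.19600677490234), 89.78121948242188) [[0.0084, -0.0346], [0.1022, 0.0351]]
side -1 643 98.0 ((-53.13350296020508, -0.040973663330078125), (75.49140930175781, 90.36599731445312), 88.15460205078125) [[-0.0967, -0.035], [-0.01, 0.0345]]
scene 1 698 93.0 ((49.18087387084961, -0.4993858337402344), (75.10920715332031, 85.25773620605469), 89.58264923095703) [[0.0096, -0.0357], [0.0886, 0.0351]]
scene -1 676 90.0 ((-53.41962814331055, -0.01564788818359375), (76.69488525390625, 102.01278686523438), 88.87000274658203) [[-0.0949, -0.0356], [-0.0062, 0.0352]]
t 26.22 local [ 0.0539 -0.214   0.2591] yaw 0.0007 zaxis [ 1.e-04 -1.e-04 -1.e+00] F [0.2 0.4 0.3] w 0.0881 q [-0.53  0.48  1.26 -0.    1.41 -2.  ]
```

Call:
arm_command:
  targets: [1, 0.001, -0.003, 0.03, 0, 0, 0, 1, 0, 0, 0.03, 0, 0, 0, 1, 0, 0, 0.03, 0, 0, 0, 1, 0, 0, 0.02, 0, 0, 0, 1, 0, 0, 0.011, 0, 0, 0, 1, 0, 0, 0, 0, 0, 0, 0.4, 0, 0, 0, 0, 0, 0, 0.4, 0, 0, 0, 0, 0, 0, 0.4, 0, 0, 0, 0, 0, 0, 0.4, 0, 0, 0, 0, 0, 0]
  newtons: 15

```text
time: 27.05
ee_pos: [0.5644, -0.1987, 0.1391]
ee_rot: [0.156, 3.136, -0.001]
ft_force: [0.6, -0.7, -0.3]
gripper_width: 0.0635
```

```bash
python3 -c "
from fit import *
where()"
```

```text
t 27.05 local [ 0.0533 -0.218   0.1391] yaw -0.0005 zaxis [ 0.0017 -0.001  -1.    ] F [ 0.6 -0.7 -0.3] w 0.0635 q [-0.53  0.58  1.42  0.    1.14 -2.01]
```

Call:
arm_command:
  targets: [0.4, 0, 0, 0, 0, 0, 0, 0.4, 0, 0, 0, 0, 0, 0, 0.4, 0, 0, 0, 0, 0, 0, 0.4, 0, 0, 0, 0, 0, 0, 0.4, 0, 0.006, 0, 0, 0, 0, 0.4, 0, 0.012, 0, 0, 0, 0, 0.4, 0, 0.016, 0, 0, 0, 0, 0.4, 0, 0.016, 0, 0, 0, 0, 0.4, 0, 0.016, 0, 0, 0, 0, 0.4, 0, 0.016, 0, 0, 0, 0]

```text
time: 27.88
ee_pos: [0.5726, -0.1168, 0.1385]
ee_rot: [0.156, 3.136, -0.003]
ft_force: [-0.7, -4.0, 4.1]
gripper_width: 0.054
```

```bash
python3 -c "
from fit import *
where()"
```

```text
t 27.88 local [ 0.0533 -0.1357  0.1385] yaw -0.0005 zaxis [ 0.0014 -0.0021 -1.    ] F [-0.7 -4.   4.1] w 0.0540 q [-0.4   0.55  1.46 -0.    1.12 -1.87]
```

Call:
arm_command:
  targets: [0.4, 0, 0.016, 0, 0, 0, 0, 0.4, 0, 0.016, 0, 0, 0, 0, 0.4, 0, 0.016, 0, 0, 0, 0, 0.4, 0, 0.016, 0.001, 0, 0, 0, 0.4, 0, 0.016, 0, 0, 0, 0, 0.4, 0, 0.016, 0, 0, 0, 0, 0.4, 0, 0.016, 0, 0, 0, 0, 0.4, 0, 0.012, 0, 0, 0, 0, 0.4, 0, 0.008, 0, 0, 0, 0, 0.4, 0, 0, 0, 0, 0, 0]

```text
time: 28.72
ee_pos: [0.5857, 0.0162, 0.1376]
ee_rot: [0.154, 3.136, 0.001]
ft_force: [1.0, 5.7, 6.7]
gripper_width: 0.0538
```

```bash
cat > chk.py <<'E'
from fit import *
where()
for cn in ('scene','side'):
    p=manip.get_image(cn); l=local(cloud(p).reshape(-1,3),BED); g=p['frame'].reshape(-1,3).mean(1)
    for z,nm in ((.1335,'blk'),(.1135,'car')):
        k=(abs(l[:,2]-z)<.003)&(l[:,0]>-.02)&(l[:,0]<.104)&(abs(l[:,1])<.1); q=l[k]
        if len(q)>9: print(cn,nm,len(q),cv2.minAreaRect(q[:,:2].astype(np.float32)*1000),np.percentile(q[:,1],[3,97]).round(4))
E
python3 chk.py
```

```text
t 28.72 local [ 0.0532 -0.002   0.1376] yaw 0.0008 zaxis [ 1.6e-03  5.0e-04 -1.0e+00] F [1.  5.7 6.7] w 0.0538 q [-0.17  0.56  1.46  0.    1.12 -1.65]
scene blk 284 ((65.1187744140625, -0.7699050903320312), (76.1535415649414, 67.76258850097656), 68.39994812011719) [-0.0302  0.0344]
scene car 144 ((58.21415710449219, 0.46514129638671875), (87.186767578125, 70.53594970703125), 1.2918733358383179) [-0.0321  0.0347]
side blk 143 ((37.77381896972656, 7.5057220458984375), (85.36955261230469, 60.72943115234375), 55.05510711669922) [-0.0321  0.0389]
side car 171 ((50.51476287841797, -1.2571640014648438), (72.82450866699219, 87.50334167480469), 89.2755355834961) [-0.0311  0.0343]
```

Call:
arm_command:
  targets: [0.4, 0, 0.001, 0, 0, 0, 0, 1, 0, 0, 0, 0, 0, 0, 1, 0, 0, 0, 0, 0, 0, 1, 0, 0, 0, 0, 0, 0, 1, 0, 0, 0, 0, 0, 0, 1, 0, 0, 0, 0, 0, 0, 1, 0, 0, -0.02, 0, 0, 0, 1, 0, 0, -0.03, 0, 0, 0, 1, 0, 0, -0.03, 0, 0, 0, 1, 0, 0, -0.04, 0, 0, 0]

```text
time: 29.65
ee_pos: [0.5846, 0.0156, 0.2565]
ee_rot: [-0.157, -3.134, -0.001]
ft_force: [0.1, 0.2, -0.4]
gripper_width: 0.0883
```

```bash
python3 chk.py; python3 tray.py; python3 -c "
from fit import *
p=manip.get_image('scene'); print([(o[0],local(o[2][None],BED)[0].round(3)) for o in find(p,'mode')[:3]])
p=manip.get_image('side');print([(o[0],local(o[2][None],BED)[0].round(3)) for o in find(p,'mode')[:3]]); print(find(p,'brush')[:1])
save(p,'s5')"
```

```text
t 29.65 local [ 0.0521 -0.0028  0.2565] yaw -0.0007 zaxis [-3.8e-03  8.0e-04 -1.0e+00] F [ 0.1  0.2 -0.4] w 0.0883 q [-0.17  0.45  1.31  0.    1.39 -1.64]
scene blk 295 ((56.52787399291992, 0.9085426330566406), (53.15616226196289, 77.62721252441406), 89.49826049804688) [-0.0244  0.026 ]
scene car 195 ((55.38306427001953, 1.8281402587890625), (68.44953155517578, 91.06735229492188), 88.42242431640625) [-0.0317  0.0349]
side blk 229 ((50.65941619873047, -0.9580230712890625), (75.40912628173828, 56.58933639526367), 0.36517685651779175) [-0.0259  0.0254]
side car 181 ((40.638458251953125, 15.745475769042969), (107.18319702148438, 58.73358154296875), 31.16596221923828) [-0.0298  0.0337]
t 29.75 local [ 0.0547 -0.0029  0.2631] yaw -0.0005 zaxis [ 0.0105 -0.0018 -0.9999] F [-0.1  0.8  0. ] w 0.0883 q [-0.17  0.44  1.3   0.    1.39 -1.64]
scene 103 [-0.11568243  0.15245554  0.06600495] [0.12443147 0.30119314 0.07081716]
0.68 283 [0.013 0.187 0.055] zmax 0.063
0.53 349 [-0.043  0.224  0.023] zmax 0.033
0.52 166 [0.069 0.217 0.028] zmax 0.033
0.52 118 [0.093 0.254 0.047] zmax 0.051
side 114 [-0.12137559  0.15200267  0.06601129] [0.11739508 0.30065831 0.06896196]
0.89 357 [0.004 0.187 0.055] zmax 0.063
0.8 443 [-0.055  0.225  0.024] zmax 0.032
0.77 395 [0.068 0.221 0.024] zmax 0.032
0.73 167 [-0.011  0.193  0.024] zmax 0.039
0.67 298 [0.087 0.253 0.04 ] zmax 0.05
[(0.68, array([ 0.156, -0.06 ,  0.156])), (0.59, array([ 0.28 , -0.091,  0.081]))]
[(0.51, array([ 0.147, -0.06 ,  0.156]))]
[(0.93, 3224, array([0.49 , 0.448, 0.071]), array([0.426, 0.429, 0.019]), array([0.56 , 0.462, 0.115]), [202.5, 352.8, 285.7, 414.5])]
```

View pics/s5.png

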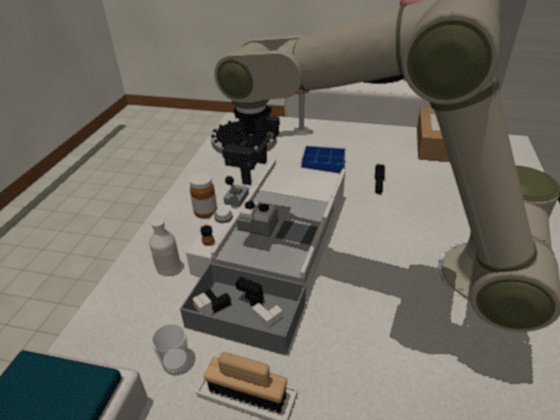

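Call:
arm_command:
  targets: [0, -0.016, -0.001, 0, 0, 0, 0, 0, -0.016, -0.001, 0, 0, 0, 0, 0, -0.016, -0.001, 0, 0, 0, 0, 0, -0.016, -0.001, 0, 0, 0, 0, 0, -0.016, -0.001, 0, 0, 0, 0, 0, -0.016, -0.001, 0, 0, 0, 0, 0, 0, 0, 0, 0, 0, 0, 0, 0, 0, 0, 0, 0, 0, 0, 0, 0, 0, 0, 0, 0, 0, 0, 0, 0, 0, 0, 0]
  newtons: 40

```text
time: 31.03
ee_pos: [0.6798, 0.0002, 0.2572]
ee_rot: [-0.156, -3.138, -0.0]
ft_force: [-0.8, 0.8, 0.3]
gripper_width: 0.0239
```

Call:
arm_command:
  targets: [0, 0, 0, 0, 0, 0, 0, 0, 0, 0, 0.03, 0, 0, 0, 0, 0, 0, 0.03, 0, 0, 0, 0, 0, 0, 0.03, 0, 0, 0, 0, 0, 0, 0, 0, 0, 0, 0, 0, 0, 0, 0, 0, 0, 0, 0, 0, 0, 0, 0, 0, 0, 0, 0, 0, 0, 0, 0, 0, 0, 0, 0, 0, 0, 0, 0, 0, 0, 0, 0, 0, 0]

```text
time: 31.87
ee_pos: [0.6807, -0.0001, 0.1683]
ee_rot: [0.156, 3.136, -0.0]
ft_force: [0.3, 1.1, -0.8]
gripper_width: 0.0004
```

```bash
python3 -c "
from fit import *
where()"
```

```text
t 31.87 local [ 0.1493 -0.0089  0.1683] yaw -0.0004 zaxis [ 2.e-03 -3.e-04 -1.e+00] F [ 0.3  1.1 -0.8] w 0.0004 q [-0.17  0.73  1.08  0.    1.33 -1.64]
```

Push to y ≈ -0.095 (Δ -0.086).

Call:
arm_command:
  targets: [0, 0, -0.012, 0, 0, 0, 0, 0, 0, -0.012, 0, 0, 0, 0, 0, 0, -0.012, 0, 0, 0, 0, 0, 0, -0.012, 0, 0, 0, 0, 0, 0, -0.012, 0, 0, 0, 0, 0, 0, -0.012, 0, 0, 0, 0, 0, 0, -0.01, 0, 0, 0, 0, 0, 0, -0.004, 0, 0, 0, 0, 0, 0, 0, 0, 0, 0, 0, 0, 0, 0, 0, 0, 0, 0]

```text
time: 32.7
ee_pos: [0.6718, -0.0858, 0.1668]
ee_rot: [-0.157, -3.137, 0.0]
ft_force: [0.3, -0.6, -0.2]
gripper_width: 0.0001
```

```bash
python3 -c "
from fit import *
where()
for c in ('scene','side'):
    p=manip.get_image(c); l=local(cloud(p).reshape(-1,3),BED); l=l[~np.isnan(l[:,0])]
    k=(abs(l[:,0]-.15)<.03)&(l[:,1]<-.106)&(l[:,1]>-.16)&(l[:,2]>.152)&(l[:,2]<.18); print('ball',k.sum(),np.percentile(l[k],[2,98],axis=0).round(4).tolist())
"
```

```text
t 32.70 local [ 0.1489 -0.095   0.1668] yaw -0.0008 zaxis [-3.e-04 -1.e-04 -1.e+00] F [ 0.3 -0.6 -0.2] w 0.0001 q [-0.3   0.72  1.09 -0.    1.33 -1.77]
ball 91 [[0.1489, -0.1317, 0.155], [0.1644, -0.1082, 0.177]]
ball 23 [[0.1343, -0.1282, 0.1553], [0.1404, -0.1063, 0.1772]]
```

Call:
arm_command:
  targets: [0, 0, -0.002, 0, 0, 0, 0, 0, 0, -0.002, 0, 0, 0, 0, 0, 0, 0, 0, 0, 0, 0, 0, 0, 0, 0, 0, 0, 0, 0, 0, 0, 0, 0, 0, 0, 0, 0, 0, 0, 0, 0, 0, 0, 0, 0, 0, 0, 0, 0, 0, 0, 0, 0, 0, 0, 0, 0, 0, 0, 0, 0, 0, 0, 0, 0, 0, 0, 0, 0, 0]

```text
time: 33.63
ee_pos: [0.6715, -0.0884, 0.167]
ee_rot: [0.155, 3.138, 0.003]
ft_force: [1.5, 5.2, 0.0]
gripper_width: 0.0004
```

```bash
python3 -c "
from fit import *
where()
for c in ('scene','side'):
    p=manip.get_image(c); l=local(cloud(p).reshape(-1,3),BED); l=l[~np.isnan(l[:,0])]
    k=(abs(l[:,0]-.15)<.03)&(l[:,1]<-.106)&(l[:,1]>-.16)&(l[:,2]>.152)&(l[:,2]<.18); print('ball',k.sum(),np.percentile(l[k],[2,98],axis=0).round(4).tolist())
"
```

```text
t 33.63 local [ 0.1489 -0.0976  0.167 ] yaw 0.0005 zaxis [ 2.0e-04  1.7e-03 -1.0e+00] F [1.5 5.2 0. ] w 0.0004 q [-0.3   0.72  1.09  0.    1.33 -1.78]
ball 94 [[0.1471, -0.1325, 0.1548], [0.1646, -0.1066, 0.1775]]
ball 24 [[0.1348, -0.1261, 0.1562], [0.1398, -0.1064, 0.1773]]
```

Call:
arm_command:
  targets: [0, 0, 0.01, 0, 0, 0, 0, 0, 0, 0.01, 0, 0, 0, 0, 0, 0, 0, -0.02, 0, 0, 0, 0, 0, 0, -0.02, 0, 0, 0, 0, 0, 0.016, 0, 0, 0, 0, 0, 0, 0.016, 0, 0, 0, 0, 0, 0, 0.016, 0, 0, 0, 0, 0, 0, 0.016, 0, 0, 0, 0, 0, 0, 0.015, 0, 0, 0, 0, 0, 0, 0, 0, 0, 0, 0]

```text
time: 34.57
ee_pos: [0.6812, 0.0128, 0.2061]
ee_rot: [-0.151, -3.137, -0.001]
ft_force: [-0.0, 0.1, 0.7]
gripper_width: 0.0008
```

```bash
python3 -c "
from fit import *
where()
d=np.load('c0.npz')
for i,dx in (('0',.003),('1',-.003)):
    w=d['W'+i]; l=local(w,BED); l=l[~np.isnan(l[:,0])]; r=np.hypot(l[:,0]-.15-dx,l[:,1])
    for a in range(0,40,4):
        k=(r>=a/1e3)&(r<(a+4)/1e3)&(l[:,2]>.06); print(a,k.sum(),np.percentile(l[k][:,2],[10,50,90]).round(4))
for c in ('scene','side'):
    p=manip.get_image(c); l=local(cloud(p).reshape(-1,3),BED); l=l[~np.isnan(l[:,0])]
    k=(abs(l[:,0]-.15)<.03)&(l[:,1]<-.09)&(l[:,1]>-.16)&(l[:,2]>.152)&(l[:,2]<.18); print('ball',k.sum(),np.percentile(l[k],[2,98],axis=0).round(4).tolist())
"; python3 chk.py
```

```text
t 34.57 local [0.1485 0.004  0.2061] yaw 0.0030 zaxis [-1.1e-03  8.0e-04 -1.0e+00] F [-0.   0.1  0.7] w 0.0008 q [-0.15  0.71  1.02  0.    1.42 -1.63]
0 8 [0.1    0.1009 0.1039]
4 18 [0.0989 0.1019 0.1041]
8 42 [0.0989 0.1015 0.1042]
12 72 [0.0912 0.0997 0.1026]
16 64 [0.0902 0.0932 0.1009]
20 97 [0.08   0.0895 0.0929]
24 98 [0.0782 0.0821 0.0913]
28 88 [0.0764 0.0793 0.0816]
32 162 [0.0662 0.0788 0.082 ]
36 198 [0.0692 0.0803 0.0967]
0 6 [0.1004 0.1017 0.1029]
4 11 [0.1011 0.1021 0.1036]
8 26 [0.0995 0.1019 0.1041]
12 65 [0.0914 0.0997 0.1034]
16 38 [0.0842 0.0925 0.1019]
20 85 [0.081  0.0877 0.0933]
24 33 [0.0792 0.0813 0.0917]
28 33 [0.0792 0.0801 0.0822]
32 39 [0.0787 0.0802 0.0825]
36 48 [0.0786 0.0812 0.1004]
ball 108 [[0.1447, -0.1319, 0.1542], [0.1644, -0.1101, 0.1757]]
ball 73 [[0.1364, -0.129, 0.154], [0.1571, -0.1118, 0.1767]]
t 34.67 local [0.1489 0.0009 0.2065] yaw 0.0008 zaxis [-6.e-04 -2.e-04 -1.e+00] F [ 0.5  0.  -0.6] w 0.0004 q [-0.16  0.71  1.02 -0.    1.42 -1.63]
scene blk 112 ((65.17170715332031, 4.77705192565918), (47.43682098388672, 59.67784881591797), 85.86998748779297) [-0.0167  0.0263]
scene car 127 ((77.74011993408203, 0.9554977416992188), (68.73335266113281, 47.8094482421875), 88.2637710571289) [-0.0287  0.0344]
side blk 234 ((50.59413528442383, -0.9583034515380859), (57.8547477722168, 74.8559799194336), 89.31478118896484) [-0.0258  0.0249]
side car 182 ((50.761573791503906, 0.6003456115722656), (89.80138397216797, 67.85862731933594), 1.2215389013290405) [-0.0278  0.0337]
```

Call:
arm_command:
  targets: [0, 0, 0.004, 0.03, 0, 0, 0, 0, 0, 0, 0.03, 0, 0, 0, 0, 0, 0, 0.015, 0, 0, 0, 0, 0, 0, 0.006, 0, 0, 0, 0, 0, 0, 0.004, 0, 0, 0, 0, 0, 0, 0.003, 0, 0, 0, 0, 0, 0, 0.002, 0, 0, 0, 0, 0, 0, 0, 0, 0, 0, 0, 0, 0, 0, 0, 0, 0, 0, 0, 0, 0, 0, 0, 0]

```text
time: 35.6
ee_pos: [0.6821, 0.0126, 0.118]
ee_rot: [0.157, 3.136, -0.001]
ft_force: [-0.0, -1.3, 1.8]
gripper_width: 0.001
```

```bash
python3 -c "
from fit import *
where()"
```

```text
t 35.60 local [0.1495 0.004  0.118 ] yaw -0.0006 zaxis [ 2.e-03 -5.e-04 -1.e+00] F [-0.  -1.3  1.8] w 0.0010 q [-0.15  0.78  1.12 -0.    1.24 -1.62]
```

Call:
arm_command:
  targets: [0, 0, 0, 0.002, 0, 0, 0, 0, 0, 0, 0.002, 0, 0, 0, 0, 0, 0, 0.001, 0, 0, 0, 0, 0, 0, 0.001, 0, 0, 0, 0, 0, 0, 0, 0, 0, 0, 0, 0, 0, 0, 0, 0, 0, 0, 0, 0, 0, 0, 0, 0, 0, 0, 0, 0, 0, 0, 0, 0, 0, 0, 0, 0, 0, 0, 0, 0, 0, 0, 0, 0, 0]

```text
time: 36.43
ee_pos: [0.6823, 0.0127, 0.1148]
ee_rot: [0.156, 3.134, -0.001]
ft_force: [-8.9, -1.4, 22.8]
gripper_width: 0.0004
```

```bash
python3 -c "
from fit import *
where()"
```

```text
t 36.43 local [0.1496 0.004  0.1148] yaw -0.0003 zaxis [ 0.0034 -0.001  -1.    ] F [-8.9 -1.4 22.8] w 0.0004 q [-0.15  0.78  1.13 -0.    1.23 -1.62]
```

Call:
arm_command:
  targets: [0, 0, 0, -0.005, 0, 0, 0, 0, 0, 0, -0.02, 0, 0, 0, 0, 0, 0, -0.03, 0, 0, 0, 0, 0, 0, -0.04, 0, 0, 0, 0, 0, 0, -0.04, 0, 0, 0, 0, 0.025, 0, 0, 0, 0, 0, 0, 0.025, 0, 0, 0, 0, 0, 0, 0.025, 0, 0, 0, 0, 0, 0, 0.025, 0, 0, 0, 0, 0, 0, 0, 0, 0, 0, 0, 0]

```text
time: 37.27
ee_pos: [0.5788, 0.0239, 0.2457]
ee_rot: [-0.155, -3.135, -0.001]
ft_force: [-0.8, 0.3, -0.4]
gripper_width: 0.0005
```

```bash
python3 chk.py; python3 tray.py; python3 -c "
from fit import *
for c in ('scene','side'):
    p=manip.get_image(c); l=local(cloud(p).reshape(-1,3),BED); l=l[~np.isnan(l[:,0])]
    k=(abs(l[:,0]-.15)<.03)&(l[:,1]<-.09)&(l[:,1]>-.16)&(l[:,2]>.152)&(l[:,2]<.18); print('ball',k.sum(),np.percentile(l[k],[2,98],axis=0).round(4).tolist())
    k=(np.hypot(l[:,0]-.15,l[:,1])<.012)&(l[:,2]<.15); print('key z',np.percentile(l[k][:,2],[10,50,90]) if k.any() else None)
    w=cloud(p).reshape(-1,3); 
    for nm in ('brush','vial','holder'): print(nm,[o[:3] for o in find(p,nm)[:1]])
    if c=='scene': save(p,'end')
"
```

```text
t 37.27 local [0.0456 0.005  0.2457] yaw 0.0003 zaxis [-2.7e-03  9.0e-04 -1.0e+00] F [-0.8  0.3 -0.4] w 0.0005 q [-0.16  0.44  1.34  0.    1.36 -1.63]
scene blk 312 ((57.19968032836914, -0.11217498779296875), (55.16050720214844, 80.56563568115234), 89.7623291015625) [-0.0249  0.0268]
scene car 207 ((55.451595306396484, 1.423675537109375), (69.11396026611328, 91.41572570800781), 89.27880096435547) [-0.0313  0.0349]
side blk 235 ((50.63490295410156, -1.8171138763427734), (57.523353576660156, 75.66890716552734), 89.81634521484375) [-0.0258  0.025 ]
side car 185 ((51.08603286743164, -0.32608795166015625), (87.63001251220703, 69.2580337524414), 0.8176059126853943) [-0.0305  0.0334]
t 37.37 local [0.0489 0.0045 0.2462] yaw -0.0003 zaxis [ 5.e-04  3.e-04 -1.e+00] F [-0.3  0.1  0.4] w 0.0002 q [-0.16  0.45  1.33  0.    1.36 -1.63]
scene 104 [-0.11564703  0.15242729  0.06604429] [0.12391979 0.30127076 0.07076292]
0.76 242 [0.016 0.186 0.057] zmax 0.063
0.72 142 [0.068 0.218 0.028] zmax 0.033
0.62 342 [-0.045  0.225  0.023] zmax 0.033
0.51 120 [0.092 0.253 0.047] zmax 0.051
side 107 [-0.1215069   0.15204624  0.06601251] [0.11741734 0.30069081 0.06905341]
0.85 365 [0.003 0.187 0.055] zmax 0.063
0.79 246 [0.088 0.253 0.043] zmax 0.05
0.74 341 [0.066 0.221 0.025] zmax 0.032
0.68 411 [-0.055  0.226  0.025] zmax 0.032
0.66 133 [-0.014  0.194  0.026] zmax 0.038
ball 108 [[0.1449, -0.1326, 0.1533], [0.1655, -0.1095, 0.1761]]
key z [0.09944695 0.10206966 0.10374241]
brush [(0.94, 1288, array([0.527, 0.436, 0.074]))]
vial [(0.49, 278, array([0.696, 0.112, 0.11 ]))]
holder [(0.96, 726, array([0.519, 0.435, 0.016]))]
ball 1 [[0.1496, -0.1108, 0.1529], [0.1496, -0.1108, 0.1529]]
key z [0.09987129 0.1022688  0.10431622]
brush [(0.73, 3187, array([0.49 , 0.448, 0.072]))]
vial [(0.77, 234, array([0.685, 0.112, 0.109]))]
holder [(0.97, 1360, array([0.487, 0.457, 0.013]))]
```

View pics/end.png

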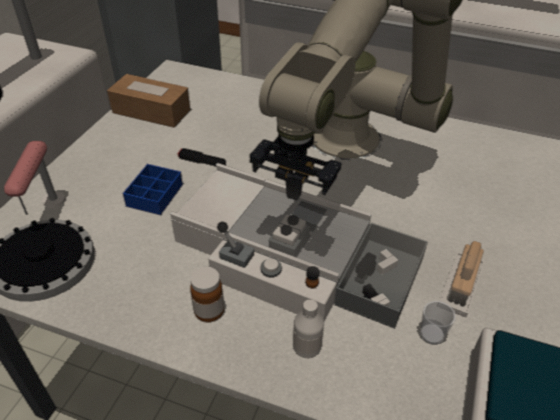

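All conditions check out: the rack covers the mark, the lever is at run, the key is released, the brush is in its holder, and the scrap is in the tray.

```bash
python3 -c "
from workcell import manip
print(manip.close_job())"
```

```text
the job is handed in; nothing more can be done
None
```

I carried out every step in order and handed the job in at about 37 s of robot time; no verdict was reported.

**What I did**
- **Lever:** I pushed it over to service with the closed fingers.
- **Scrap:** I swept the bed in two brush passes, one per side of the lane. One white piece landed on top of another in the tray, above the rim, so I nudged it down with the brush.
- **Brush and rack:** I put the brush back in its holder. Only the farther rack was there, and I slid it onto its mark while gripping it, without lifting it.
- **Lever and key:** I pushed the lever back until it met its stop at about 5 N. Then I pressed the key until the force reached about 23 N, which means it had bottomed out, and let go.

**Last checks**
- **Rack:** it sits within about 2 mm of the mark along the lane and 3 mm across it, and looks square.
- **Scrap:** five pieces are visible in the tray, all below 64 mm, and the bed is empty.
- **Brush:** it stands upright about 2–3 mm from the holder's centre.
- **Lever and key:** the lever ball is back where it started. The key top is at 102 mm, its released height.
- **Arm:** it is clear of everything.

**Disagreements and limits**
- The two fixed cameras differed by about 6 mm in x, so I used their average. The wrist camera read 2–3 mm lower along the lane.
- In the final side view the lever ball was almost hidden, so its position rests on the scene camera there.
- The beaker, scanner, wash bottle and diluent jar were checked by eye only in the final picture. They look undisturbed.

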